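# Close the ratchet housing and hold it shut

### The job

Draw the locking pin straight up out of the ratchet wheel and hang it upright in the notch at the side of the lower housing half, flange resting on the block. Then lift the upper housing half, set it on the two dowels with its lug over the lower lug, and press it fully home against the wheel's spring until the faces meet; finish while still pressing the pair shut with the gripper, do not let go. Leave the other things on the cart where they are.

Things in the scene. Friction and masses are not known exactly. Their poses are not given: they have to be found in the camera images.
- base: lower housing half of a ratchet drive, fixed; place and yaw vary. Origin on the cart under its middle, z up. Foot 110 (x) x 150 (y) x 10 mm; on it a grey block 76 x 108 mm, flat top (parting face) at z 50 mm. Round lug (radius 14 mm, full height) at the +y end; at the -y end a parking block 36 (x) x 32 (y) mm, 50 mm high, with a side notch.
- face (a point): middle of the lower half's parting face, 50 mm above the cart, axes as the base
- dowel_thick (a point): top of the thick steel dowel on the base's y axis, y = +40 mm: 14 mm diameter, stands 20 mm out of the face, its last 8 mm taper to half the diameter
- dowel_thin (a point): top of the thin steel dowel, y = -40 mm: 9 mm diameter, stands 20 mm out of the face, its last 8 mm taper to half the diameter
- lower_lug (a point): centre of the lower half's lug (y = +62 mm), at the height of the face
- notch (a point): where the pin's origin belongs when parked: base x = 0, y = -88 mm, level with the parking block's flat top (50 mm above the cart). The notch is a slot 11 mm wide (x), full height, open at the top and towards -y; closed end 9 mm from this point on the +y side, mouth 16 mm away on the -y side. The parked pin hangs in it, flange on the block's top.
- wheel (a joint): how far (m) the lower half's ratchet wheel is pressed down: 0 = up, top 7 mm above the face; 0.007 = level with the face. Wheel 42 mm wide in the middle of the face, 11 mm bore, does not turn. Its spring takes about 6 N to start and 10 N at 0.007, and lifts the upper half off again when that is let go.
- pin: steel locking pin, upright in the 10 mm bore in the middle of wheel and lower half; loose, comes straight up. Origin on its axis under its flange (57 mm above the cart at the start), z up. Below: shank 8 mm diameter, 42 mm long. Above: flange 22 mm diameter, 4 mm thick, then a knurled grip 16 mm diameter, 30 mm tall. 0.06 kg.
- cover: upper housing half, loose, right way up on the cart, about 0.35 kg. Origin in the middle of its flat underside, z up. Grey plate 76 (x) x 108 (y) x 18 mm, round lug (radius 14 mm) at the +y end. Through holes: 16 mm diameter at y = +40 mm, 11 mm at y = -40 mm. Grip rib in the middle: 14 (x) x 50 (y) mm, from 18 to 50 mm above the underside.
- upper_lug (a point): centre of the upper half's lug (y = +62 mm), level with its underside
- canister: bystander: screw-top aluminium canister with a knurled lid, upright, 74 mm diameter, 95 mm tall; origin in the middle of its underside
- spring_block: bystander: wooden block 60 x 60 x 12 mm with four stiff brass pawl springs standing on it, 46 mm tall in all; origin in the middle of its underside
- coin_guide: bystander: yellow plastic coin guide, an open channel 50 x 70 mm, 34 mm tall; origin in the middle of its underside
- bezel: bystander: chrome viewing lens bezel, a flat ring 64 mm in diameter, 10 mm tall; origin in the middle of its underside
- spare_wheel: bystander: spare ratchet wheel lying flat, 42 mm diameter, 10 mm tall; origin in the middle of its underside
- driver: bystander: screwdriver 200 mm long lying on the cart
Things that resemble listed ones, but are neither listed nor needed, are in the scene too. Leave any pink look-alike of the base alone.

How it is judged:
By the outcome, as a careful person would: the job done as asked, in the order asked, and still so for the second after the job is handed in, while the arm keeps its last pose, push and grip.
It also fails if it takes over 56 s, if anything falls off the work surface, if the arm or the gripper's body presses on something with over 40 N, if the wrist force passes 120 N, or if a joint passes its speed limit or range.

### The arm

A 6-joint arm with a two-finger parallel gripper is mounted at the origin on the work surface. World frame = base frame: x ahead of the robot, y to its left, z up, the work surface at z = 0. Lengths are in mm, angles in degrees, forces in N, time in s.
With the tool pointing down it reaches from about 350 to 850 mm from the base axis. Payload 8.1 kg.
Tool frame: the origin (TCP) lies midway between the tips of the shut fingers; the grasp point (between the pads) lies 19 mm behind it; z points along the fingers, y is the direction in which the jaws open and shut (so a half turn about z gives the same grasp; the last joint's range is limited). The gripper opens to 85 mm and grips with 20 to 120 N. Pads are 22 mm wide; open, the fingers measure 114 mm over their backs; the gripper's body (76 mm by 85 mm) begins 54 mm behind the grasp point. The pads swing forward as they close: fully open they stand 13 mm farther back than shut.
Start: joints at [70.967, 7.471, 85.268, -0, 87.261, -4.893], TCP at [146.559, 581.83, 231.292] pointing down, gripper open.
Joint ranges: [-169.43, 169.43], [-51.17, 129.36], [1.28, 143.12], [-76.62, 256.62], [0, 156.53], [-152.29, 152.29]. Speed limits (degrees/s): [136.94, 136.94, 159.86, 180, 180, 180].

### API

Orientations are given as [roll, pitch, yaw] about the fixed x, y, z axes, in that order (R = Rz(yaw) Ry(pitch) Rx(roll)).
In Python, from bench import r gives the robot as it stands.
- The arm moves only by the tool carry_out, never from a script. Its argument "increments" is a list of rows, each a list of 3 entries, a list of its own where there are three numbers: the shift along the tool's x, y, z in m, then the turn, a rotation vector about the tool's x, y, z in rad, then the closure, from 0 (fully open) to 1 (shut). A call has 1 to 12 rows; each row shifts and turns the pose as measured when the row begins, along the tool's axes as they then stand; what a row does not reach is not made up. A row lasts 1/10 s, in which the tool goes at most 50 mm and 8.59 degrees, less where a joint would pass 70% of its speed; a pose out of reach is approached as far as the arm can. A call with a gripper value outside its range is refused whole. The fingers move at their own pace and stop on an object; "newtons" is the grip in N (left out, the last holds). Time passes only in rows, so rows that do not move let the fingers close. It gives the time, the measured TCP pose, the force and the opening at its end, in the units of the state.
- r.sense(): the state, without advancing time (a new reading comes with each control period).
- r.snapshot(name): name is "scene" or "top"; returns a dict with "image" (400x640x3 uint8, blue, green, red), "vertical_fov" (degrees; the focal length in pixels is half the picture's height over the tangent of half this angle, whatever the lens; pixels are square), "cx", "cy" (the principal point, pixels), "rvec" (rotation vector, rad) and "tvec" (3), from world to camera coordinates, as OpenCV has them. Camera axes: x right, y down, z forward; pixel columns grow to the right and rows downward; lengths in mm; the calibration is good to about 2 mm. A picture is of the moment at which its call begins. There is no depth.
- r.hand_in(): hands the job in, once; it reports no verdict.
The state is a dict: "time": time; "joint_pos": joint angles; "qd": joint speeds; "joint_efforts": joint torques, N m; "tool_pos": TCP position; "tcp_rot": TCP orientation; "ft_force": force on the tool from outside, world axes, zero at the start; "wrist_torque": the same for the moment, N m; "finger_gap": finger opening in mm.
Only numpy, scipy, OpenCV 4.12 (cv2) and the standard library are available. Lean on these libraries where they do the work, as an engineer would, in place of code of your own. Each camera call takes 0.05 s, during which the arm holds its last target.

## Working session

There is one attempt and no reset: what is moved stays moved. The work goes in short steps, Python scripts to look and compute and a tool call to move; the robot and the scene stay as the last step left them, time stands still between calls to the robot, and variables do not carry over. Pictures are saved under pics/ and viewed, and the job is handed in when it is done.

Besides the shell and the picture viewer there is one more tool, called as name([rows], argument=value, ...), one row to a line, values as JSON. carry_out: Moves the arm, as the interface text tells. Its arguments: {"type":"object","properties":{"increments":{"type":"array"},"newtons":{"type":"number"}},"required":["increments"]}

```bash
mkdir -p pics; ls; python3 - <<'E'
from bench import r
import cv2
print(r.sense())
for n in("scene","top"):
    s=r.snapshot(n); cv2.imwrite(f"pics/{n}0.png",s["image"]); print({k:v for k,v in s.items() if k!="image"})
E
```

```text
pics
{'time': 0.0, 'joint_pos': array([ 7.09645351e+01,  7.51633991e+00,  8.53299801e+01,  5.95839977e-04,
        8.72630904e+01, -4.89303303e+00]), 'qd': array([ 0.06224358, -0.03347712,  0.01543835, -0.02057374, -0.01572334,
       -0.01359148]), 'joint_efforts': array([ 9.02572938e-04, -5.69372463e+01, -5.00573730e+01, -1.72401860e-04,
        1.43477219e-02,  1.29587466e-06]), 'tool_pos': array([146.38911618, 581.28451513, 230.22489539]), 'tcp_rot': array([-1.79891039e+02, -9.92517449e-03,  1.65857530e+02]), 'ft_force': array([-0.59154006, -0.00359694,  0.07466137]), 'wrist_torque': array([ 0.07006896,  0.00106922, -0.01801996]), 'finger_gap': 85.38452633121547}
{'vertical_fov': 47.777205735925065, 'cx': 320.38633331734434, 'cy': 203.47488724424306, 'rvec': array([ 2.16952814,  1.43665698, -0.44124267]), 'tvec': array([-277.0131584 , -354.07749855, 1458.00637698])}
{'vertical_fov': 43.46875595501882, 'cx': 325.67382119363833, 'cy': 195.09873812833027, 'rvec': array([ 2.18602676, -2.12886324,  0.10793764]), 'tvec': array([  54.91549196,  541.84520576, 1448.90692381])}
```

View pics/scene0.png

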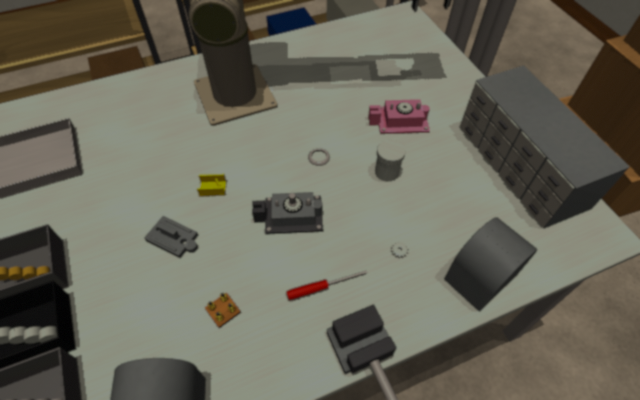

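View pics/top0.png

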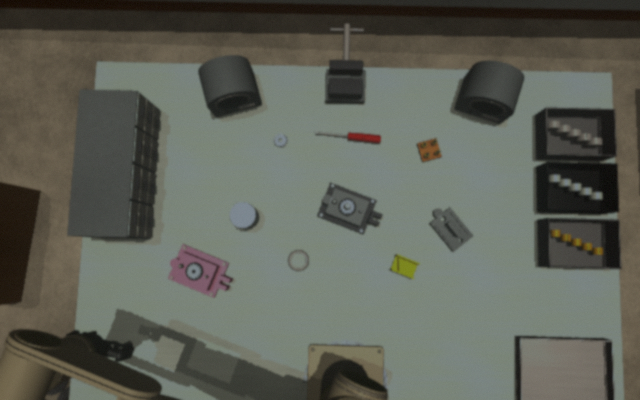

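The top view shows the base at about (350,208), the cover at (450,229), and the pink look-alike at (200,270). I'll zoom in on the first two.

```bash
cat > h.py <<'E'
import numpy as np, cv2
from bench import r
def snap(n):
    s=r.snapshot(n); im=s["image"]; f=im.shape[0]/2/np.tan(np.radians(s["vertical_fov"]/2))
    s["K"]=np.array([[f,0,s["cx"]],[0,f,s["cy"]],[0,0,1.]]); s["R"]=cv2.Rodrigues(np.array(s["rvec"]))[0]; s["t"]=np.array(s["tvec"]).reshape(3)
    return s
def onplane(s,uv,z):
    d=s["R"].T@np.linalg.inv(s["K"])@np.array([uv[0],uv[1],1.]); c=-s["R"].T@s["t"]
    return c+d*(z-c[2])/d[2]
def proj(s,p):
    q=s["K"]@(s["R"]@np.array(p,float)+s["t"]); return q[:2]/q[2]
def two(sa,ua,sb,ub):
    P=[s["K"]@np.c_[s["R"],s["t"]] for s in(sa,sb)]
    X=cv2.triangulatePoints(P[0],P[1],np.array(ua,float).reshape(2,1),np.array(ub,float).reshape(2,1)).ravel(); return X[:3]/X[3]
def crop(s,name,x,y,w,h,k):
    im=s["image"][y:y+h,x:x+w]; im=cv2.resize(im,None,fx=k,fy=k,interpolation=cv2.INTER_CUBIC)
    im=cv2.convertScaleAbs(im,alpha=1.5)
    for i in range(0,w,10):
        cv2.line(im,(i*k,0),(i*k,6 if i%20 else 14),(0,0,255),1)
        if i%20==0: cv2.putText(im,str(x+i),(i*k,24),0,.4,(0,0,255),1)
    for i in range(0,h,10):
        cv2.line(im,(0,i*k),(6,i*k),(0,0,255),1)
        if i%20==0: cv2.putText(im,str(y+i),(8,i*k+4),0,.4,(0,0,255),1)
    cv2.imwrite(name,im)
E
python3 - <<'E'
from h import *
s=snap("top"); crop(s,"pics/t1.png",310,170,80,75,8); crop(s,"pics/t2.png",420,195,60,65,9)
s=snap("scene"); crop(s,"pics/s1.png",245,180,90,60,8); crop(s,"pics/s2.png",135,205,75,60,9)
E
```

```text
(no output)
```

View pics/t1.png

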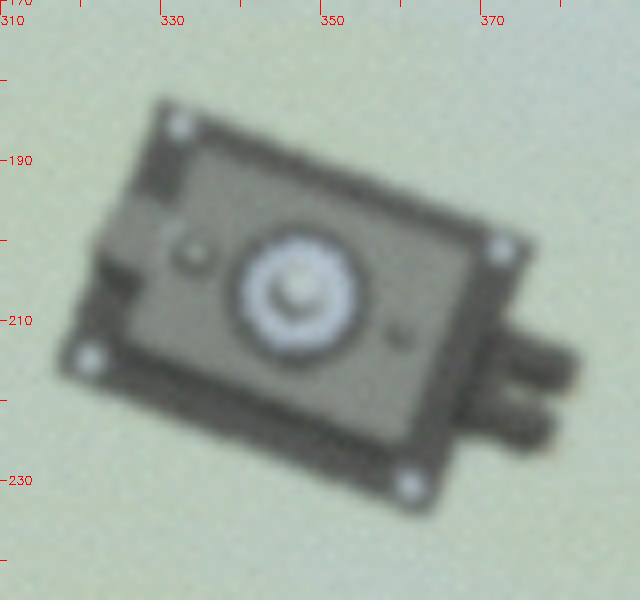

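View pics/t2.png

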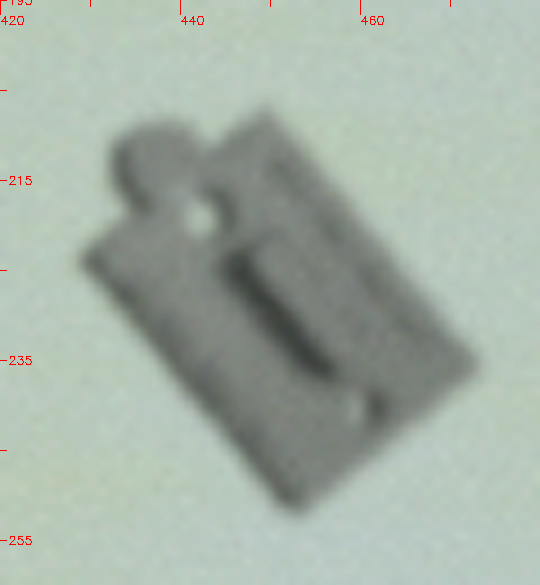

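View pics/s1.png

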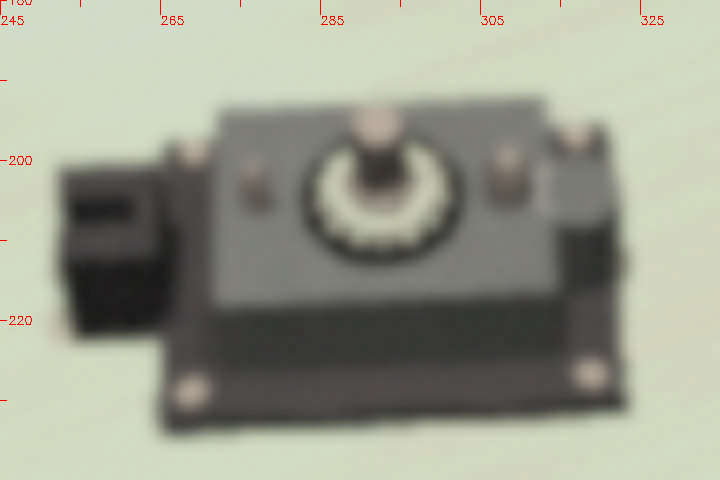

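View pics/s2.png

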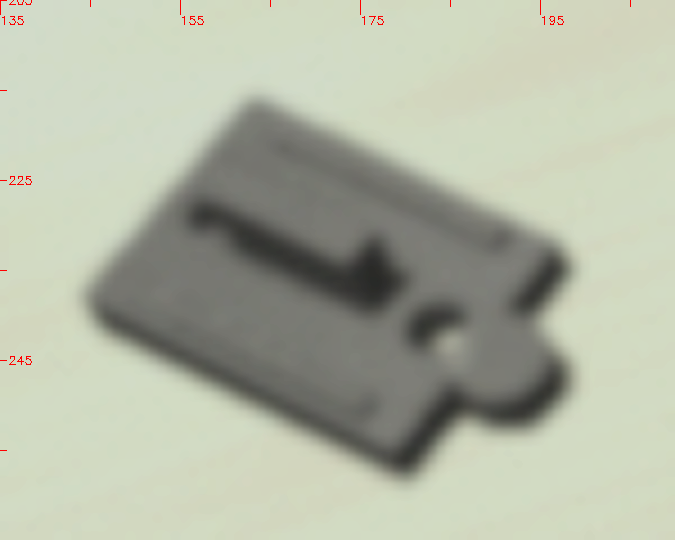

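```bash
cat > m1.py <<'E'
from h import *
def cen(s,u,v,rad=4):
    g=cv2.cvtColor(s["image"],cv2.COLOR_BGR2GRAY).astype(float)
    yy,xx=np.mgrid[:g.shape[0],:g.shape[1]]
    for _ in range(5):
        m=(xx-u)**2+(yy-v)**2<=rad**2
        w=np.where(m,g-np.percentile(g[m],55),0).clip(0); u=(w*xx).sum()/w.sum(); v=(w*yy).sum()/w.sum()
    return np.array([u,v])
T=snap("top");S=snap("scene")
top=[(332.5,185.6),(372.7,201.2),(361.2,230.6),(321.2,214.8)]
sc=[(319,227),(268.5,229),(269,199),(317,197)]
a=[cen(T,*p,3.5) for p in top]; A=np.array([onplane(T,p,10.5) for p in a])
b=[cen(S,*p,3.5) for p in sc]; B=np.array([onplane(S,p,10.5) for p in b])
for n,q in(("top",A),("scene",B)):
    print(n,q.round(1).tolist(),"mean",q.mean(0).round(1)); print(" sides",[round(np.linalg.norm(q[i]-q[(i+1)%4]),1) for i in range(4)])
    for i,j in((0,1),(3,2)): d=q[i]-q[j]; print(" yaw of +y dir",np.degrees(np.arctan2(d[1],d[0])))
print("pin top", onplane(T,(347.1,206.2),91), onplane(S,(292.1,195.6),91), two(T,(347.1,206.2),S,(292.1,195.6)))
pt=lambda k,x,y,X,Y:(X+x/k,Y+y/k)
print("cover corners top z18")
t2=[pt(9,265,110,420,195),pt(9,475,365,420,195),pt(9,297,510,420,195),pt(9,87,262,420,195)]
C=np.array([onplane(T,p,18) for p in t2]); print(C.round(1).tolist(),C.mean(0),[round(np.linalg.norm(C[i]-C[(i+1)%4]),1) for i in range(4)])
for i,j in((0,1),(3,2)): d=C[i]-C[j]; print(np.degrees(np.arctan2(d[1],d[0])))
s2=[pt(9,258,100,135,205),pt(9,563,258,135,205),pt(9,400,462,135,205),pt(9,92,298,135,205)]
C=np.array([onplane(S,p,18) for p in s2]); print(C.round(1).tolist(),C.mean(0),[round(np.linalg.norm(C[i]-C[(i+1)%4]),1) for i in range(4)])
for i,j in((1,0),(2,3)): d=C[i]-C[j]; print(np.degrees(np.arctan2(d[1],d[0])))
E
python3 m1.py
```

```text
top [[591.2, 42.2, 10.5], [550.3, -74.2, 10.5], [421.5, -31.2, 10.5], [465.8, 91.5, 10.5]] mean [507.2   7.1  10.5]
 sides [np.float64(123.4), np.float64(135.8), np.float64(130.4), np.float64(134.7)]
 yaw of +y dir 70.64769154222452
 yaw of +y dir 70.15256841588565
scene [[573.5, 52.2, 10.5], [529.3, -69.6, 10.5], [418.7, -25.8, 10.5], [456.9, 95.1, 10.5]] mean [494.6  13.   10.5]
 sides [np.float64(129.5), np.float64(118.9), np.float64(126.8), np.float64(124.3)]
 yaw of +y dir 70.02868406608376
 yaw of +y dir 72.47848195866294
pin top [503.48284034   7.1375278   91.        ] [511.51415865   6.83166256  91.        ] [504.63857314   7.75311736  81.46219186]
cover corners top z18
[[515.0, -297.7, 18.0], [433.2, -366.0, 18.0], [384.6, -308.0, 18.0], [463.5, -239.5, 18.0]] [ 449.08467854 -302.80809944   18.        ] [np.float64(106.6), np.float64(75.7), np.float64(104.5), np.float64(77.7)]
39.86638456357512
40.9529784067682
[[393.2, -307.5, 18.0], [479.0, -239.9, 18.0], [524.8, -296.7, 18.0], [440.7, -363.8, 18.0]] [ 459.41105788 -301.95129224   18.        ] [np.float64(109.2), np.float64(72.9), np.float64(107.6), np.float64(73.7)]
38.21323518348594
38.60628542101015
```

```bash
python3 - <<'E'
from h import *
T=snap("top");S=snap("scene")
g=cv2.cvtColor(T["image"],cv2.COLOR_BGR2GRAY).astype(float)
g=cv2.GaussianBlur(g,(3,3),0)
xs=np.array([x for x in list(range(105,195,6))+list(range(265,320,6))+list(range(375,455,6))+list(range(530,608,6))]);ys=[]
for x in xs:
    d=np.diff(g[45:85,x]); i=d[1:-1].argmax()+1; a,b,c=d[i-1:i+2]; ys.append(45+i+.5+(a-c)/(2*(a-2*b+c)))
ys=np.array(ys);p=np.polyfit(xs,ys,1); print("top edge resid",np.c_[xs,(ys-np.polyval(p,xs)).round(1)][::3].tolist())
rows=np.r_[75:100:5,165:360:8,];
# left table edge & right edge
yy=[];xx=[]
for y in np.arange(250,330,6):
    d=np.diff(g[y,50:100]); i=d[1:-1].argmax()+1; yy.append(y);xx.append(50+i+.5)
print("left",list(zip(yy,xx)))
cv2.imwrite("pics/te.png",cv2.convertScaleAbs(T["image"],alpha=1.4))
print("world: edge", [onplane(T,(x,y),0).round(0).tolist() for x,y in ((105,ys[0]),(320,60),(605,ys[-1]))], "origin in top",proj(T,(0,0,0)),"in scene",proj(S,(0,0,0)))
# scene front edge
g=cv2.cvtColor(S["image"],cv2.COLOR_BGR2GRAY).astype(float)
print(r.sense()["tool_pos"], proj(S,r.sense()["tool_pos"]),proj(T,r.sense()["tool_pos"]))
E
```

```text
top edge resid [[105.0, -0.1], [123.0, 0.0], [141.0, -0.1], [159.0, 0.0], [177.0, 0.0], [265.0, -0.0], [283.0, -0.0], [301.0, 0.1], [319.0, 0.3], [387.0, -0.3], [405.0, 0.1], [423.0, -0.1], [441.0, 0.4], [530.0, -0.1], [548.0, 0.3], [566.0, -0.4], [584.0, 0.1], [602.0, -0.1]]
left [(np.int64(250), np.float64(80.5)), (np.int64(256), np.float64(80.5)), (np.int64(262), np.float64(79.5)), (np.int64(268), np.float64(79.5)), (np.int64(274), np.float64(78.5)), (np.int64(280), np.float64(78.5)), (np.int64(286), np.float64(77.5)), (np.int64(292), np.float64(77.5)), (np.int64(298), np.float64(76.5)), (np.int64(304), np.float64(76.5)), (np.int64(310), np.float64(75.5)), (np.int64(316), np.float64(75.5)), (np.int64(322), np.float64(74.5)), (np.int64(328), np.float64(74.5))]
world: edge [[946.0, 770.0, 0.0], [965.0, 99.0, 0.0], [947.0, -779.0, 0.0]] origin in top [344.68896747 382.71912498] in scene [234.59088145  93.81136382]
[146.52700426 581.77239814 231.15401445] [428.52672847  12.15178126] [113.83248481 338.44469787]
```

View pics/te.png

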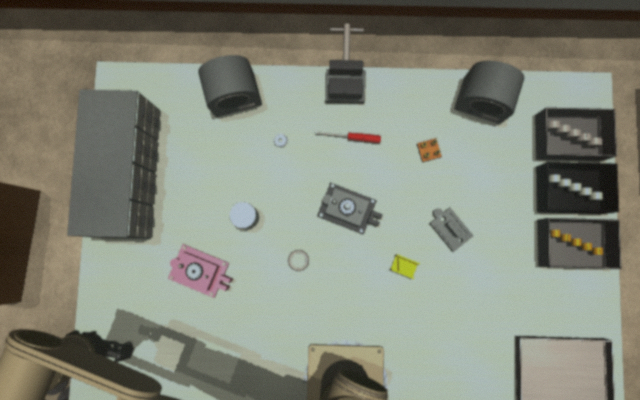

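```bash
python3 - <<'E'
from h import *
T=snap("top");S=snap("scene")
def blob(s,u,v,w,name):
    im=s["image"][v-w:v+w,u-w:u+w].astype(int)
    bg=np.median(im.reshape(-1,3),axis=0); d=np.abs(im-bg).sum(2); m=(d>40).astype(np.uint8)
    c,_=cv2.findContours(m,cv2.RETR_EXTERNAL,cv2.CHAIN_APPROX_NONE); c=max(c,key=cv2.contourArea)
    (x,y),(a,b),t=cv2.fitEllipse(c); return np.array([u-w+x,v-w+y]),a,b
for n,ut,us,z in(("bezel",(298,260),(319,157),5),("spare",(280,141),(400,250),5)):
    a=blob(T,*ut,16,n);b=blob(S,*us,16,n); print(n,a,b,onplane(T,a[0],z),onplane(S,b[0],z),two(T,a[0],S,b[0]))
def quad(s,x,y,w,h,thr):
    g=cv2.cvtColor(s["image"],cv2.COLOR_BGR2GRAY)[y:y+h,x:x+w]
    print(np.percentile(g,[5,25,50,75,95]))
quad(T,420,195,60,65,0);quad(S,135,205,75,60,0)
E
```

```text
bezel (array([298.1252079, 260.0895977]), 21.501846313476562, 21.739948272705078) (array([318.49164581, 156.98282528]), 17.740161895751953, 21.884679794311523) [347.49375623 145.87967828   5.        ] [354.45232229 144.26814009   5.        ] [347.4491686  146.77650686  -3.78521717]
spare (array([273.20136261, 123.30420113]), 22.724990844726562, 49.26110076904297) (array([399.06233406, 249.88735199]), 15.159306526184082, 16.949655532836914) [759.56284555 235.81624153   5.        ] [712.70803869 211.91110381   5.        ] [740.05178873 213.28950126  55.44225922]
[ 74.  92. 129. 130. 131.]
[ 59.  83. 141. 142. 143.]
```

```bash
cat >> h.py <<'E'
from scipy.spatial.transform import Rotation as Ro
def plan(pos,yaw,n=None,clo=0.0,start=None):
    """equal rows from current pose to target, tool down"""
    st=r.sense() if start is None else start
    p=np.array(st["tool_pos"]);R0=Ro.from_euler("xyz",st["tcp_rot"],degrees=True)
    R1=Ro.from_euler("xyz",[180,0,yaw],degrees=True)
    v=(R0.inv()*R1).as_rotvec(); d=np.linalg.norm(np.array(pos)-p)
    k=n or int(max(np.ceil(d/48),np.ceil(np.degrees(np.linalg.norm(v))/8),1))
    print("rows",k,"yaw now",st["tcp_rot"].round(2),"pos",p.round(1))
    for i in range(k):
        Ri=(R0*Ro.from_rotvec(v*i/k)).inv()
        print([[*( (Ri.apply((np.array(pos)-p)/k)/1000).round(4).tolist())],(v/k).round(4).tolist(),clo])
E
python3 - <<'E'
from h import *
T=snap("top");S=snap("scene")
for s in(T,S): print("cam",(-s["R"].T@s["t"]).round(0))
plan([440,-20,230],70.5)
E
```

```text
cam [ 374.   49. 1501.]
cam [1135. -187. 1002.]
rows 14 yaw now [-180.      0.    165.86] pos [146.6 581.8 231.3]
[[-0.0308, -0.0366, 0.0001], [-0.0, 0.0, 0.1189], 0.0]
[[-0.0349, -0.0327, 0.0001], [-0.0, 0.0, 0.1189], 0.0]
[[-0.0386, -0.0283, 0.0001], [-0.0, 0.0, 0.1189], 0.0]
[[-0.0417, -0.0235, 0.0001], [-0.0, 0.0, 0.1189], 0.0]
[[-0.0441, -0.0184, 0.0001], [-0.0, 0.0, 0.1189], 0.0]
[[-0.046, -0.013, 0.0001], [-0.0, 0.0, 0.1189], 0.0]
[[-0.0472, -0.0075, 0.0001], [-0.0, 0.0, 0.1189], 0.0]
[[-0.0478, -0.0018, 0.0001], [-0.0, 0.0, 0.1189], 0.0]
[[-0.0477, 0.0039, 0.0001], [-0.0, 0.0, 0.1189], 0.0]
[[-0.0469, 0.0095, 0.0001], [-0.0, 0.0, 0.1189], 0.0]
[[-0.0454, 0.015, 0.0001], [-0.0, 0.0, 0.1189], 0.0]
[[-0.0433, 0.0203, 0.0001], [-0.0, 0.0, 0.1189], 0.0]
[[-0.0406, 0.0253, 0.0001], [-0.0, 0.0, 0.1189], 0.0]
[[-0.0373, 0.0299, 0.0001], [-0.0, 0.0, 0.1189], 0.0]
```

carry_out([
  [[-0.031,-0.037,0],[0,0,0.119],0],
  [[-0.035,-0.033,0],[0,0,0.119],0],
  [[-0.039,-0.028,0],[0,0,0.119],0],
  [[-0.042,-0.023,0],[0,0,0.119],0],
  [[-0.044,-0.018,0],[0,0,0.119],0],
  [[-0.046,-0.013,0],[0,0,0.119],0],
  [[-0.047,-0.007,0],[0,0,0.119],0],
  [[-0.048,-0.002,0],[0,0,0.119],0],
  [[-0.048,0.004,0],[0,0,0.119],0],
  [[-0.047,0.01,0],[0,0,0.119],0],
  [[-0.045,0.015,0],[0,0,0.119],0],
  [[-0.043,0.02,0],[0,0,0.119],0],
])

```text
time: 1.8
tool_pos: [393.9, 46.8, 231.2]
tcp_rot: [179.6, -0.1, 81.5]
ft_force: [0.2, 0.9, 0.2]
finger_gap: 85.2
```

```bash
python3 - <<'E'
from h import *
T=snap("top");S=snap("scene")
st=r.sense();print(st["tool_pos"],st["tcp_rot"],proj(T,st["tool_pos"]),proj(S,st["tool_pos"]),st["time"])
cv2.imwrite("pics/a_t.png",T["image"]);cv2.imwrite("pics/a_s.png",S["image"])
E
```

```text
[394.93079529  43.21789282 231.06627398] [1.79571751e+02 3.18543824e-02 8.10609283e+01] [333.56508018 243.70398482] [285.99446484 119.63408998] 1.9
```

View pics/a_t.png

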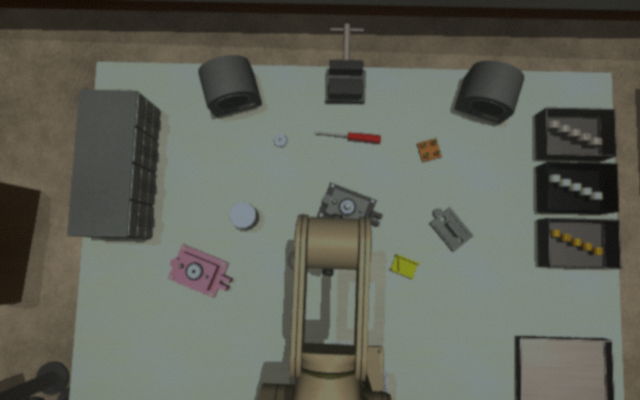

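View pics/a_s.png

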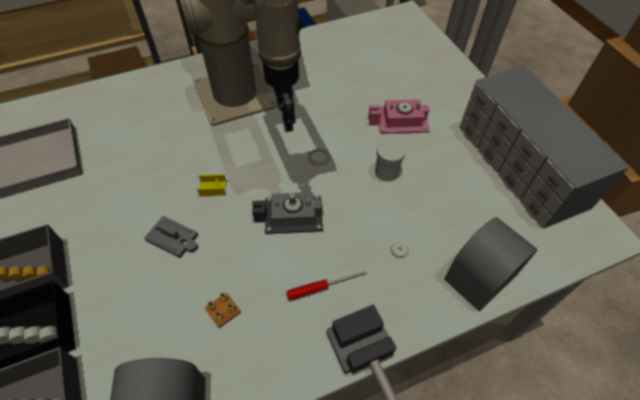

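```bash
python3 - <<'E'
from h import *
S=snap("scene"); crop(S,"pics/a_s2.png",245,80,80,60,10)
st=r.sense(); R=Ro.from_euler("xyz",st["tcp_rot"],degrees=True)
for y in(-57,-42.5,42.5,57):
  for x in(-11,11):
    print(y,x,proj(S,st["tool_pos"]+R.apply([x,y,-13])).round(1))
E
```

```text
-57 -11 [277.2  99.8]
-57 11 [286.1  98.2]
-42.5 -11 [278.4 103.8]
-42.5 11 [287.4 102.2]
42.5 -11 [285.7 128.7]
42.5 11 [295.1 127. ]
57 -11 [287.  133.2]
57 11 [296.4 131.4]
```

View pics/a_s2.png

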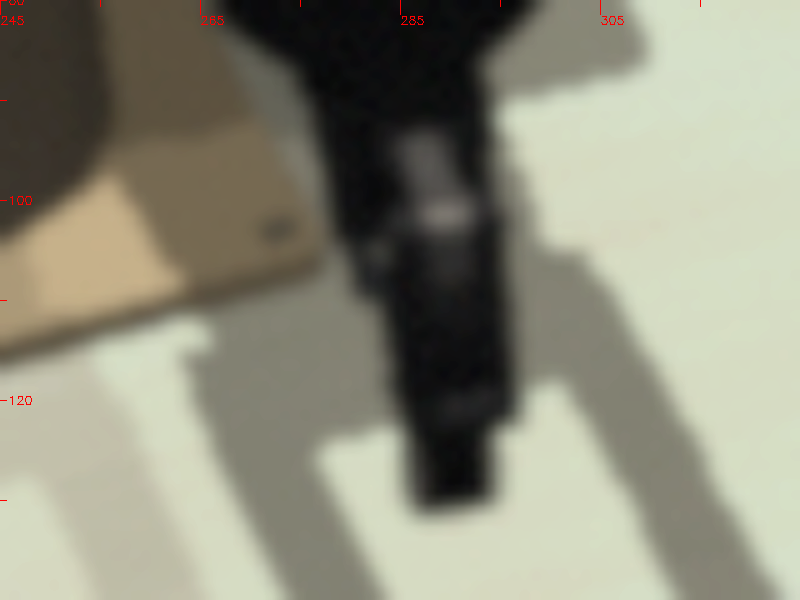

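```bash
python3 - <<'E'
from h import *
plan([507,7,140],70.5,clo=1)
E
```

```text
rows 4 yaw now [ 1.7964e+02 -5.0000e-02  8.1350e+01] pos [394.1  45.8 230.9]
[[-0.0054, 0.0292, 0.0229], [0.0015, -0.0004, 0.0474], 1]
[[-0.004, 0.0295, 0.0229], [0.0015, -0.0004, 0.0474], 1]
[[-0.0026, 0.0297, 0.0228], [0.0015, -0.0004, 0.0474], 1]
[[-0.0011, 0.0298, 0.0228], [0.0015, -0.0004, 0.0474], 1]
```

carry_out([
  [[-0.005,0.029,0.023],[0.0015,0,0.047],1],
  [[-0.004,0.029,0.023],[0.0015,0,0.047],1],
  [[-0.003,0.03,0.023],[0.0015,0,0.047],1],
  [[-0.001,0.03,0.022],[0.0015,0,0.047],1],
  [[0,0,0],[0,0,0],1],
  [[0,0,0],[0,0,0],1],
], newtons=30)

```text
time: 2.55
tool_pos: [511.3, 12.1, 139.0]
tcp_rot: [179.9, -0.3, 70.8]
ft_force: [0.4, 0.1, 0.4]
finger_gap: 0.2
```

```bash
python3 - <<'E'
from h import *
st=r.sense();print(st["tool_pos"],st["tcp_rot"],st["finger_gap"],st["time"],st["ft_force"])
S=snap("scene"); crop(S,"pics/b_s.png",245,150,80,60,10)
st=r.sense(); R=Ro.from_euler("xyz",st["tcp_rot"],degrees=True)
print(st["tool_pos"],proj(S,st["tool_pos"]),"edge", [proj(S,st["tool_pos"]+R.apply([x,0,0])).round(1) for x in(-11,11)])
T=snap("top");crop(T,"pics/b_t.png",310,170,80,75,8)
E
```

```text
[511.29443829  12.14206421 138.98764094] [179.88630016  -0.32365774  70.78447332] 0.2122130569648173 2.55 [0.37720042 0.10706145 0.38940099]
[510.88159221  12.18190057 138.89397366] [293.14523085 183.06742747] edge [array([288.5, 183.3]), array([297.7, 182.8])]
```

View pics/b_s.png

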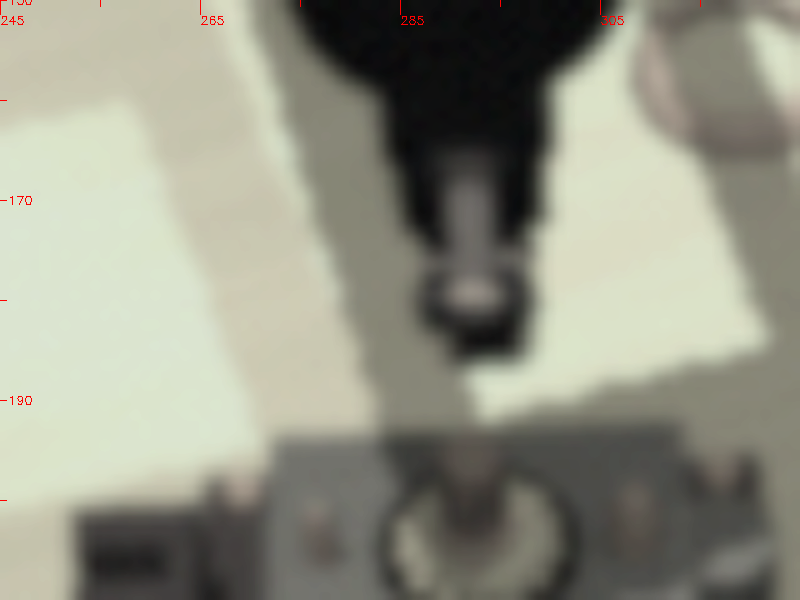

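View pics/b_t.png

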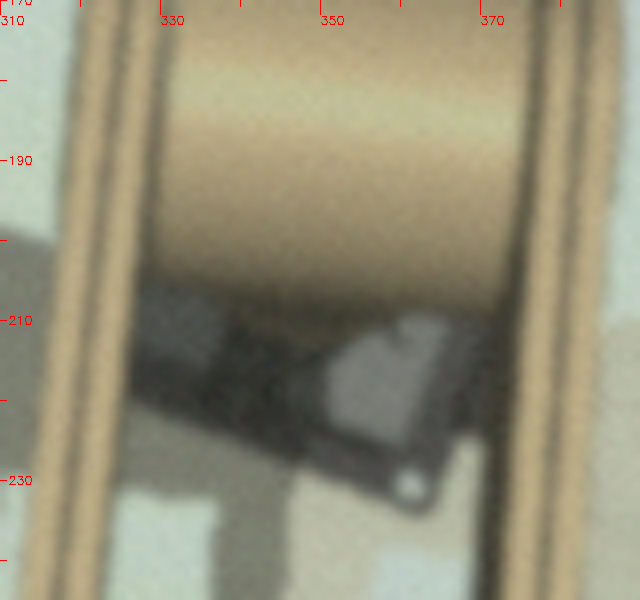

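```bash
python3 - <<'E'
from h import *
T=snap("top");S=snap("scene")
crop(S,"pics/c_s.png",190,70,95,60,8);crop(T,"pics/c_t.png",300,335,95,60,8)
E
```

```text
(no output)
```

View pics/c_s.png

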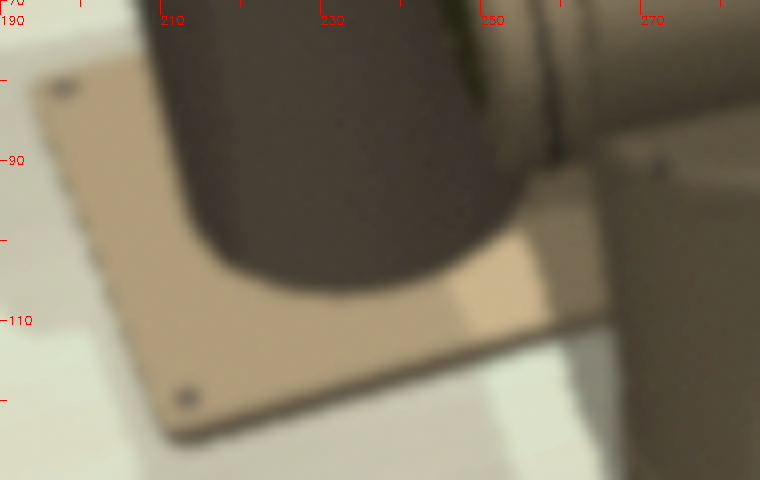

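```bash
python3 - <<'E'
from h import *
im=cv2.imread("pics/top0.png"); T=dict(snap("top"),image=im); crop(T,"pics/c_t2.png",300,335,95,60,8)
E
```

```text
(no output)
```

View pics/c_t2.png

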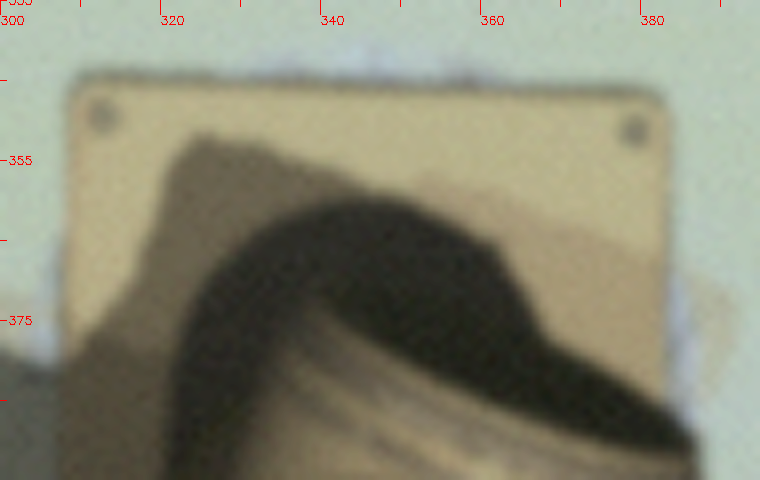

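```bash
python3 - <<'E'
from h import *
T=snap("top");S=snap("scene")
for z in(8,12,16):
    print(z,[onplane(T,p,z)[:2].round(1) for p in((312.1,349.2),(378.9,350.9))],[onplane(S,p,z)[:2].round(1) for p in((197.6,80.6),(212.9,119.3),(272.4,102.5))])
print(two(T,(312.1,349.2),S,(272.4,102.5)),two(T,(378.9,350.9),S,(212.9,119.3)))
E
```

```text
8 [array([92.9, 96.7]), array([ 93.7, -96.5])] [array([-98.6, -94.8]), array([ 92.7, -95.8]), array([93.6, 96.7])]
12 [array([93.6, 96.6]), array([ 94.5, -96.1])] [array([-93.6, -95.2]), array([ 96.9, -96.2]), array([97.8, 95.5])]
16 [array([94.4, 96.4]), array([ 95.2, -95.7])] [array([-88.7, -95.5]), array([101.1, -96.6]), array([102. ,  94.4])]
[92.74321154 96.79874336  7.21128302] [ 94.01846131 -96.18920364   9.34944844]
```

```bash
python3 - <<'E'
from h import *
plan([507.9,6.2,100],70.5,n=4,clo=.4)
E
```

```text
rows 4 yaw now [179.63  -0.37  70.69] pos [512.   11.1 141. ]
[[-0.0016, -0.0006, 0.0102], [0.0016, -0.0016, 0.0008], 0.4]
[[-0.0016, -0.0006, 0.0102], [0.0016, -0.0016, 0.0008], 0.4]
[[-0.0015, -0.0006, 0.0102], [0.0016, -0.0016, 0.0008], 0.4]
[[-0.0015, -0.0006, 0.0102], [0.0016, -0.0016, 0.0008], 0.4]
```

carry_out([
  [[-0.003,-0.0015,0.005],[0,0,0],0.4],
  [[-0.003,-0.001,0.008],[0,0,0],0.4],
  [[0,0,0.014],[0,0,0],0.4],
  [[0,0,0.01],[0,0,0],0.4],
  [[0,0,0],[0,0,0],0.4],
])

```text
time: 3.4
tool_pos: [507.4, 5.9, 101.9]
tcp_rot: [179.5, -0.4, 70.7]
ft_force: [0.3, -0.5, -0.9]
finger_gap: 51.4
```

```bash
python3 - <<'E'
from h import *
S=snap("scene"); crop(S,"pics/d_s.png",250,160,75,60,10)
st=r.sense(); R=Ro.from_euler("xyz",st["tcp_rot"],degrees=True)
print(st["tool_pos"],st["tcp_rot"],st["finger_gap"],st["time"],proj(S,st["tool_pos"]), proj(S,st["tool_pos"]+[0,0,91-st["tool_pos"][2]]))
plan([507.9,6.2,64],70.5,n=3,clo=.4)
E
```

```text
[507.55355854   5.88344705 102.41078469] [179.47384527  -0.40414189  70.68887797] 51.32233232821025 3.45 [290.9422795 191.8201833] [291.16997203 194.52362997]
rows 3 yaw now [179.47  -0.4   70.69] pos [507.6   5.9 102.4]
[[0.0, -0.0, 0.0128], [0.0031, -0.0024, 0.0011], 0.4]
[[0.0001, -0.0, 0.0128], [0.0031, -0.0024, 0.0011], 0.4]
[[0.0001, 0.0, 0.0128], [0.0031, -0.0024, 0.0011], 0.4]
```

View pics/d_s.png

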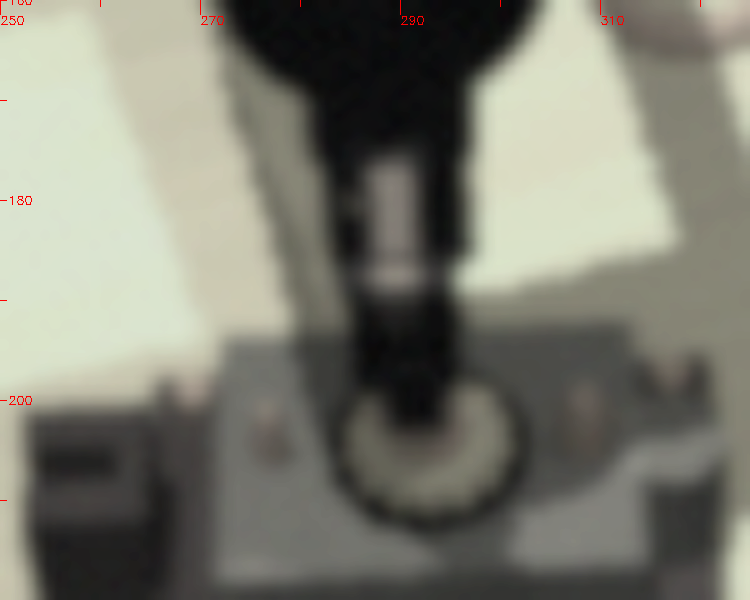

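carry_out([
  [[0,0,0.013],[0.004,-0.003,0],0.4],
  [[0,0,0.013],[0.003,-0.002,0],0.4],
  [[0,0,0.012],[0,0,0],0.4],
  [[0,0,0],[0,0,0],0.6],
  [[0,0,0],[0,0,0],0.75],
  [[0,0,0],[0,0,0],0.8],
  [[0,0,0],[0,0,0],0.85],
  [[0,0,0],[0,0,0],0.9],
], newtons=20)

```text
time: 4.25
tool_pos: [508.2, 6.0, 61.6]
tcp_rot: [179.9, -0.1, 70.7]
ft_force: [-1.1, 0.6, -1.5]
finger_gap: 15.2
```

```bash
python3 - <<'E'
from h import *
st=r.sense();print(st)
S=snap("scene"); crop(S,"pics/e_s.png",250,160,75,60,10)
E
```

```text
{'time': 4.25, 'joint_pos': array([-5.14803907e+00,  2.01017662e+00,  1.09540586e+02,  6.53114350e-02,
        6.83582108e+01,  1.41253609e+01]), 'qd': array([ 0.04071089, -0.29396454, -0.09258695, -0.02721471,  0.40440476,
       -0.01153098]), 'joint_efforts': array([-1.73419705e-01, -4.76456630e+01, -4.62768674e+01, -7.77112716e-02,
       -4.15122192e-01,  8.49629541e-04]), 'tool_pos': array([508.20178466,   6.01013169,  61.60194764]), 'tcp_rot': array([ 1.79926563e+02, -8.11203971e-02,  7.07026132e+01]), 'ft_force': array([-1.10434717,  0.58930768, -1.49256373]), 'wrist_torque': array([ 0.0548401 ,  0.28337128, -0.0720534 ]), 'finger_gap': 15.201971879717394}
```

View pics/e_s.png

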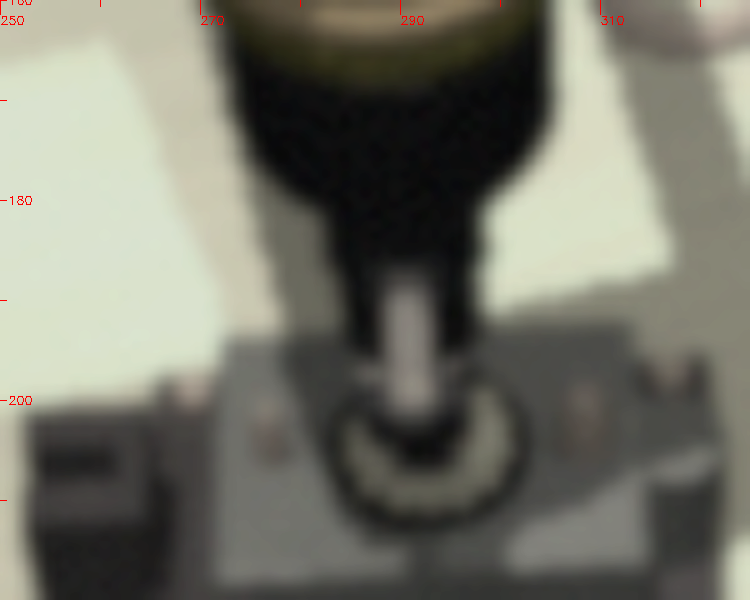

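```bash
cat > edge.py <<'E'
from h import *
def line(im,p,q,sign=None,half=4,n=40,trim=.12):
    """subpixel edge points along segment p->q, returns fitted endpoints"""
    g=cv2.GaussianBlur(cv2.cvtColor(im,cv2.COLOR_BGR2GRAY).astype(np.float32),(0,0),.7)
    p=np.array(p,float);q=np.array(q,float);d=(q-p)/np.linalg.norm(q-p);nn=np.array([-d[1],d[0]])
    o=np.arange(-half,half+.01,.1);pts=[]
    for t in np.linspace(trim,1-trim,n):
        c=p+(q-p)*t; xy=c+o[:,None]*nn
        prof=cv2.remap(g,xy[None,:,0].astype(np.float32),xy[None,:,1].astype(np.float32),cv2.INTER_CUBIC)[0]
        gr=np.gradient(prof); gr=gr*sign if sign else abs(gr)
        w=gr.clip(0)*(gr>.5*gr.max()); pts.append(c+nn*(w*o).sum()/w.sum())
    pts=np.array(pts,np.float32)
    vx,vy,x0,y0=cv2.fitLine(pts,cv2.DIST_HUBER,0,.01,.01).ravel()
    v=np.array([vx,vy]);v*=np.sign(v@d);c=np.array([x0,y0]);res=(pts-c)@np.array([-vy,vx])
    return c+v*((p-c)@v),c+v*((q-c)@v),res.std()
def wyaw(s,im,p,q,z,**k):
    a,b,rs=line(im,p,q,**k);A=onplane(s,a,z);B=onplane(s,b,z);d=B-A
    return np.degrees(np.arctan2(d[1],d[0])),rs,A,B
E
python3 - <<'E'
from edge import *
T=snap("top");S=snap("scene");it=cv2.imread("pics/top0.png");is_=cv2.imread("pics/scene0.png")
f=lambda k,X,Y,*l:[(X+a/k-.44,Y+b/k-.44) for a,b in l]
def show(tag,s,im,pq,z,**k):
    y,rs,A,B=wyaw(s,im,*pq,z,**k); print(tag,round(y,2),"res",round(rs,2),A.round(1),B.round(1))
# base, top view
show("foot near T",T,it,f(8,310,170,(425,512),(62,372)),10)
show("foot far T",T,it,f(8,310,170,(532,245),(165,100)),10)
show("face far T",T,it,f(8,310,170,(475,255),(200,145)),50,half=2.5)
show("face near T",T,it,f(8,310,170,(405,447),(130,340)),50,half=2.5)
show("face -y end T",T,it,f(8,310,170,(410,445),(478,262)),50,half=2.5)
show("foot near S",S,is_,f(8,245,180,(170,428),(622,405)),0)
show("face near S",S,is_,f(8,245,180,(218,305),(555,290)),50,half=2.5)
show("face far S",S,is_,f(8,245,180,(222,108),(540,100)),50,half=2.5)
# cover
show("cov a T",T,it,f(9,420,195,(475,365),(265,110)),18,half=3)
show("cov b T",T,it,f(9,420,195,(297,510),(87,262)),18,half=3)
show("cov end T",T,it,f(9,420,195,(297,510),(475,365)),18,half=3)
show("cov a S",S,is_,f(9,135,205,(92,298),(400,462)),18,half=3)
show("cov b S",S,is_,f(9,135,205,(258,100),(563,258)),18,half=3)
show("cov end S",S,is_,f(9,135,205,(92,298),(258,100)),18,half=3)
E
```

```text
foot near T 70.25 res 0.11 [428.9 -42.5  10. ] [477.6  93.3  10. ]
foot far T 70.12 res 0.12 [532.4 -81.7  10. ] [582.6  57.   10. ]
face far T 69.5 res 0.14 [523.8 -57.5  50. ] [561.5  43.3  50. ]
face near T 70.07 res 0.09 [451.9 -32.9  50. ] [488.3  67.4  50. ]
face -y end T -20.12 res 0.09 [454.3 -31.9  50. ] [521.  -56.3  50. ]
foot near S 69.87 res 0.12 [535.8 -79.4   0. ] [585.9  57.3   0. ]
face near S 70.2 res 0.12 [527.8 -55.8  50. ] [563.6  43.4  50. ]
face far S 70.25 res 0.14 [456.6 -29.1  50. ] [491.5  68.   50. ]
cov a T 39.63 res 0.13 [ 435.1 -365.4   18. ] [ 517.2 -297.4   18. ]
cov b T 40.11 res 0.11 [ 383.5 -304.    18. ] [ 463.4 -236.6   18. ]
cov end T -49.85 res 0.26 [ 384.3 -308.    18. ] [ 433.1 -365.9   18. ]
cov a S 39.54 res 0.06 [ 444.1 -368.3   18. ] [ 526.7 -300.2   18. ]
cov b S 39.35 res 0.08 [ 390.6 -307.7   18. ] [ 474.8 -238.6   18. ]
cov end S 129.47 res 0.21 [ 436.  -366.1   18. ] [ 389.2 -309.3   18. ]
```

carry_out([
  [[0,0,0],[0,0,0],0.95],
  [[0,0,0],[0,0,0],0.95],
  [[0,0,-0.008],[0,0,0],0.95],
  [[0,0,-0.012],[0,0,0],0.95],
  [[0,0,-0.018],[0,0,0],0.95],
  [[0,0,-0.02],[0,0,0],0.95],
  [[0,0,-0.014],[0,0,0],0.95],
  [[0,0,0],[0,0,0],0.95],
], newtons=40)

```text
time: 5.2
tool_pos: [509.2, 5.8, 140.5]
tcp_rot: [179.7, -0.1, 70.7]
ft_force: [0.1, -0.1, 0.3]
finger_gap: 14.8
```

```bash
python3 - <<'E'
from h import *
st=r.sense();print(st["ft_force"],st["finger_gap"],st["time"])
S=snap("scene"); crop(S,"pics/f_s.png",250,150,75,60,10)
plan([508.2-30.0,6.0-82.7,134],70.1,clo=.95)
E
```

```text
[ 0.09798051 -0.07076652  0.3301486 ] 14.780369076499118 5.2
rows 2 yaw now [ 1.7979e+02 -1.1000e-01  7.0700e+01] pos [508.7   5.8 139.4]
[[-0.044, -0.0008, 0.0026], [0.0018, -0.001, 0.0052], 0.95]
[[-0.044, -0.0005, 0.0026], [0.0018, -0.001, 0.0052], 0.95]
```

View pics/f_s.png

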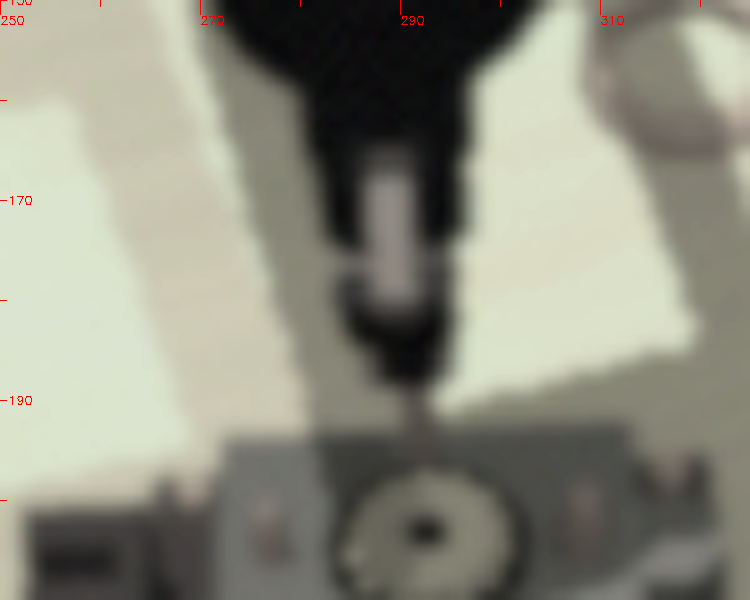

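carry_out([
  [[-0.022,-0.0004,0],[0.002,-0.001,0.005],0.95],
  [[-0.03,-0.0005,0],[0,0,0.004],0.95],
  [[-0.022,0,0],[0,0,0],0.95],
  [[-0.012,0,0],[0,0,0],0.95],
  [[0,0,0],[0,0,0],0.95],
])

```text
time: 5.75
tool_pos: [476.4, -76.2, 135.7]
tcp_rot: [-179.9, -0.1, 70.3]
ft_force: [0.3, -0.0, -0.7]
finger_gap: 14.7
```

```bash
python3 - <<'E'
from h import *
S=snap("scene"); crop(S,"pics/g_s.png",235,150,75,70,10)
st=r.sense();print(st["ft_force"],st["finger_gap"],st["time"],st["qd"].round(2))
plan([478.2,-76.7,100],70.1,clo=.95,n=1)
E
```

```text
[-0.01800999  0.68766218 -0.56040127] 14.643041809250647 5.8 [ 1.49  0.19 -0.38  0.48  0.15  0.82]
rows 1 yaw now [-1.7985e+02 -8.0000e-02  7.0280e+01] pos [476.6 -75.5 135.6]
[[-0.0006, 0.002, 0.0356], [-0.0025, -0.0014, 0.0031], 0.95]
```

View pics/g_s.png

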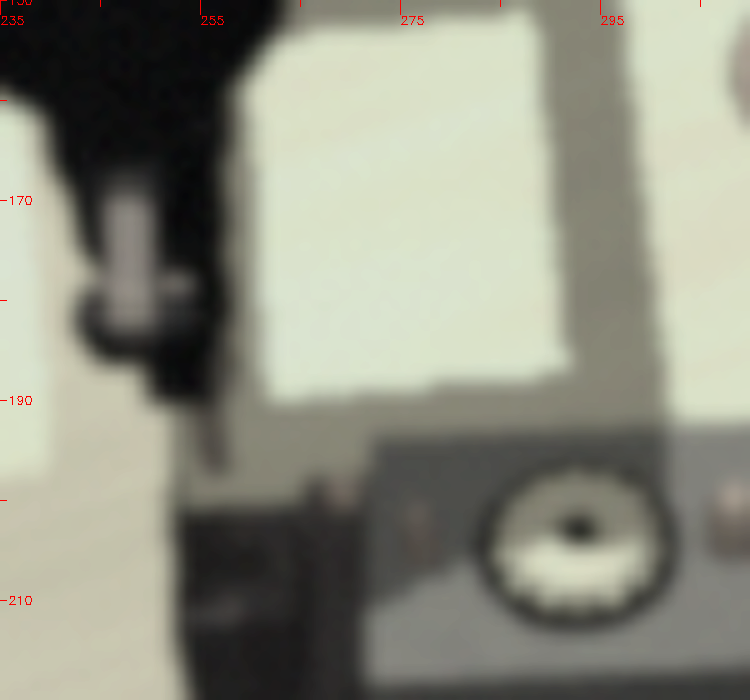

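carry_out([
  [[-0.001,0.002,0.005],[0,-0.001,0.001],0.95],
  [[0,0,0.01],[0,0,0],0.95],
  [[0,0,0.01],[0,0,0],0.95],
  [[0,0,0],[0,0,0],0.95],
  [[0,0,0],[0,0,0],0.95],
])

```text
time: 6.3
tool_pos: [478.3, -74.1, 106.8]
tcp_rot: [-179.7, -0.1, 70.4]
ft_force: [1.1, 0.6, -0.7]
finger_gap: 14.5
```

```bash
python3 - <<'E'
from h import *
S=snap("scene"); crop(S,"pics/h_s.png",235,160,75,70,10)
st=r.sense();print(st["ft_force"],st["finger_gap"],st["time"],st["qd"].round(2))
plan([478.2,-76.7,85],70.1,clo=.95,n=1)
E
```

```text
[ 0.61086391  0.22552697 -1.20852931] 14.517776971511115 6.35 [-0.12 -0.56 -0.21  0.03  0.35 -0.09]
rows 1 yaw now [-1.797e+02 -7.000e-02  7.037e+01] pos [478.1 -74.1 106.7]
[[-0.0025, 0.0011, 0.0217], [-0.0053, -0.0011, 0.0048], 0.95]
```

View pics/h_s.png

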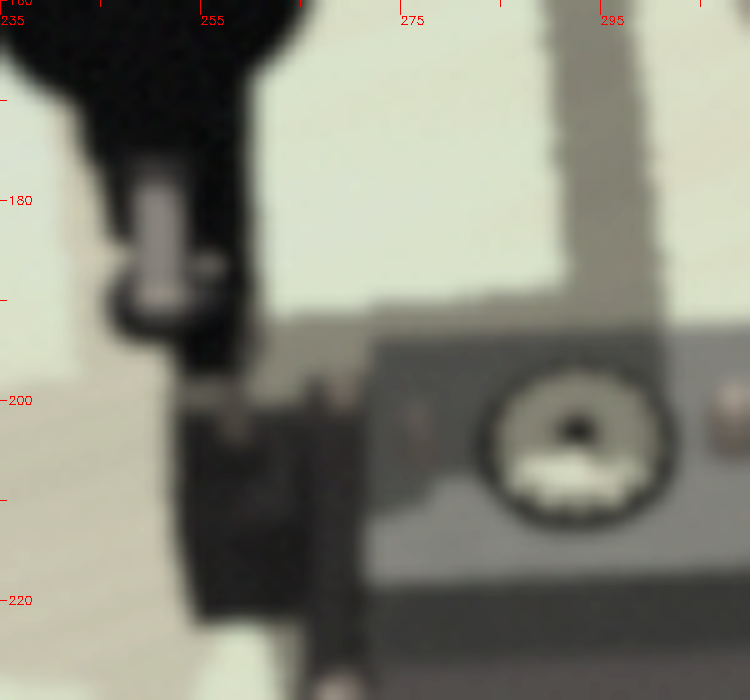

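carry_out([
  [[-0.0025,0.001,0],[-0.004,-0.001,0.004],0.95],
  [[0,0,0.005],[0,0,0],0.95],
  [[0,0,0.006],[0,0,0],0.95],
  [[0,0,0],[0,0,0],0.95],
])

```text
time: 6.75
tool_pos: [478.9, -77.0, 95.7]
tcp_rot: [180.0, -0.0, 70.1]
ft_force: [0.1, -0.0, -0.1]
finger_gap: 14.8
```

```bash
python3 - <<'E'
from h import *
st=r.sense();print(st["ft_force"],st["wrist_torque"],st["finger_gap"],st["time"])
plan([478.2,-76.7,85],70.1,clo=.95,n=1)
E
```

```text
[ 0.14848166 -0.02157587 -0.10451261] [ 0.00028693  0.021093   -0.02988055] 14.790194838276223 6.75
rows 1 yaw now [ 1.7995e+02 -1.0000e-02  7.0140e+01] pos [478.9 -77.   95.7]
[[0.0001, -0.0008, 0.0107], [0.0009, -0.0002, 0.0006], 0.95]
```

carry_out([
  [[0,-0.0006,0.003],[0,0,0],0.95],
  [[0,0,0.004],[0,0,0],0.95],
  [[0,0,0.003],[0,0,0],0.95],
  [[0,0,0],[0,0,0],0.95],
])

```text
time: 7.15
tool_pos: [478.3, -76.9, 84.7]
tcp_rot: [180.0, -0.0, 70.1]
ft_force: [0.4, -1.0, -0.5]
finger_gap: 15.0
```

```bash
python3 - <<'E'
from h import *
S=snap("scene"); crop(S,"pics/i_s.png",235,160,75,70,10)
st=r.sense();print(st["ft_force"],st["wrist_torque"],st["finger_gap"],st["time"])
plan([478.2,-76.7,55],70.1,clo=.95,n=1)
E
```

```text
[ 0.40914131  0.01623622 -0.29388333] [ 0.02222147  0.01814021 -0.01400619] 14.764545006550525 7.2
rows 1 yaw now [ 1.7995e+02 -1.0000e-02  7.0130e+01] pos [478.4 -76.9  84.9]
[[0.0001, -0.0002, 0.0299], [0.0009, -0.0002, 0.0005], 0.95]
```

View pics/i_s.png

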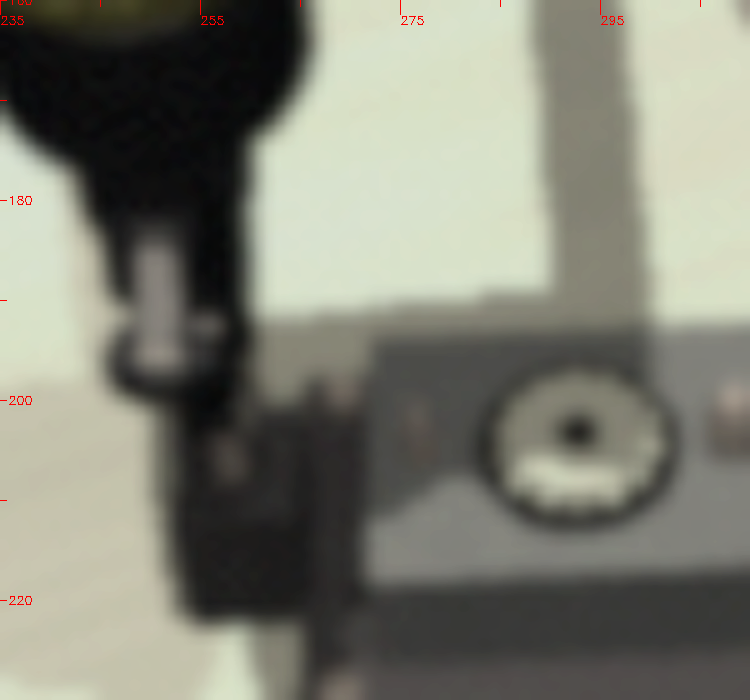

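carry_out([
  [[0,0,0.008],[0,0,0],0.95],
  [[0,0,0.008],[0,0,0],0.95],
  [[0,0,0.005],[0,0,0],0.95],
  [[0,0,0.003],[0,0,0],0.95],
  [[0,0,0],[0,0,0],0.95],
])

```text
time: 7.7
tool_pos: [477.9, -76.7, 58.4]
tcp_rot: [-180.0, -0.0, 70.1]
ft_force: [-0.2, 0.3, -1.3]
finger_gap: 14.8
```

```bash
python3 - <<'E'
from h import *
st=r.sense();print(st["ft_force"],st["wrist_torque"],st["finger_gap"],st["time"])
plan([478.2,-76.7,54.6],70.1,clo=.95,n=1)
E
```

```text
[-0.16062104  0.31404503 -1.32648349] [0.03512193 0.03142666 0.03679732] 14.796373103359038 7.7
rows 1 yaw now [-1.7999e+02 -1.0000e-02  7.0130e+01] pos [477.9 -76.7  58.4]
[[0.0001, 0.0003, 0.0038], [-0.0002, -0.0002, 0.0005], 0.95]
```

carry_out([
  [[0,0,0.002],[0,0,0],0.95],
  [[0,0,0.0015],[0,0,0],0.95],
  [[0,0,0.001],[0,0,0],0.95],
])

```text
time: 8.0
tool_pos: [478.5, -76.9, 54.3]
tcp_rot: [180.0, -0.0, 70.1]
ft_force: [-6.0, 1.7, 13.2]
finger_gap: 14.9
```

```bash
python3 - <<'E'
from h import *
S=snap("scene"); crop(S,"pics/j_s.png",235,160,75,70,10)
st=r.sense();print(st["tool_pos"],st["ft_force"],st["wrist_torque"],st["finger_gap"],st["time"])
E
```

```text
[478.45665448 -76.88162683  54.4062574 ] [-1.22397034  1.31317549  1.07518069] [ 0.00091136  0.11519866 -0.0121069 ] 14.59925719797405 8.05
```

View pics/j_s.png

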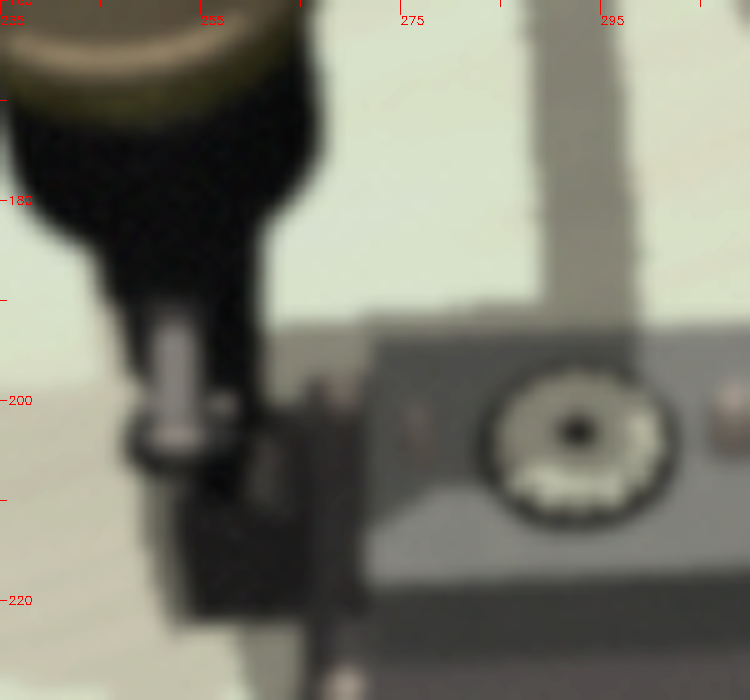

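carry_out([
  [[0,0,0],[0,0,0],0.75],
  [[0,0,0],[0,0,0],0.6],
  [[0,0,0],[0,0,0],0.45],
  [[0,0,-0.01],[0,0,0],0.45],
  [[0,0,-0.03],[0,0,0],0.45],
  [[0,0,-0.04],[0,0,0],0.45],
  [[0,0,-0.04],[0,0,0],0.45],
])

```text
time: 8.75
tool_pos: [473.9, -75.7, 173.3]
tcp_rot: [-179.4, 0.0, 70.1]
ft_force: [0.9, 0.0, 1.1]
finger_gap: 46.9
```

```bash
python3 - <<'E'
from h import *
S=snap("scene"); crop(S,"pics/k_s.png",235,160,75,70,10)
st=r.sense();print(st["tool_pos"],st["ft_force"],st["finger_gap"],st["time"])
E
```

```text
[477.72590852 -76.69946542 181.49095356] [ 2.97657788 -1.28026092  5.60522548] 47.21076536540138 8.8
```

View pics/k_s.png

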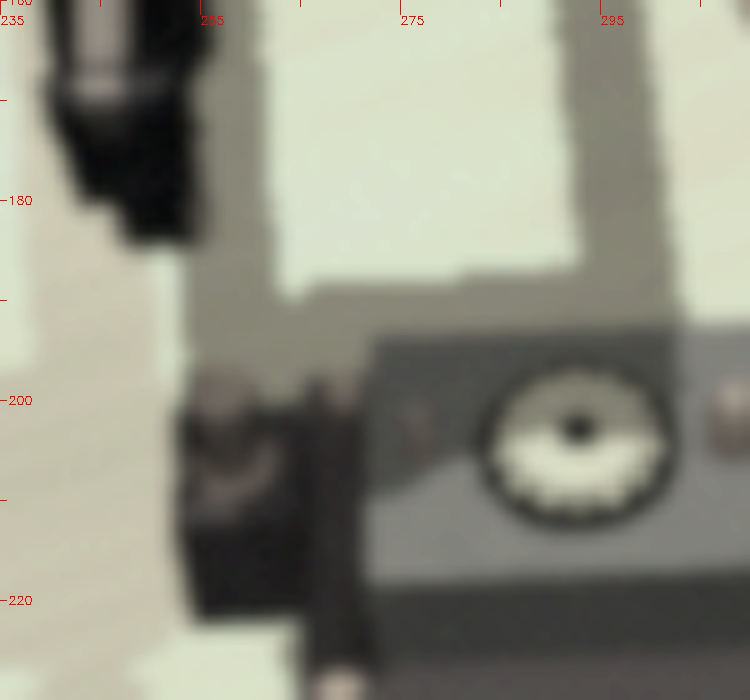

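```bash
python3 - <<'E'
from h import *
plan([453.7,-302.9,110],39.6,clo=.4)
E
```

```text
rows 5 yaw now [-1.7997e+02 -1.0000e-02  7.0130e+01] pos [477.7 -76.7 181.5]
[[-0.0442, 0.0109, 0.0143], [-0.0001, 0.0, 0.1066], 0.4]
[[-0.0428, 0.0155, 0.0143], [-0.0001, 0.0, 0.1066], 0.4]
[[-0.0409, 0.02, 0.0143], [-0.0001, 0.0, 0.1066], 0.4]
[[-0.0385, 0.0242, 0.0143], [-0.0001, 0.0, 0.1066], 0.4]
[[-0.0357, 0.0282, 0.0143], [-0.0001, 0.0, 0.1066], 0.4]
```

carry_out([
  [[-0.044,0.011,0],[0,0,0.107],0.4],
  [[-0.043,0.0155,0.01],[0,0,0.107],0.4],
  [[-0.041,0.02,0.02],[0,0,0.107],0.4],
  [[-0.0385,0.024,0.02],[0,0,0.107],0.4],
  [[-0.036,0.028,0.014],[0,0,0.107],0.4],
  [[0,0,0],[0,0,0],0.4],
  [[0,0,0],[0,0,0],0.4],
])

```text
time: 9.5
tool_pos: [458.2, -312.6, 128.1]
tcp_rot: [179.0, -0.5, 38.5]
ft_force: [1.2, -0.2, 1.0]
finger_gap: 51.1
```

```bash
python3 - <<'E'
from h import *
S=snap("scene"); crop(S,"pics/l_s.png",130,180,80,75,8)
T=snap("top"); crop(T,"pics/l_t.png",330,175,80,75,8)
st=r.sense();print(st["tool_pos"],st["ft_force"],st["finger_gap"],st["time"],proj(S,st["tool_pos"]))
for z in(110,50,18):print(proj(S,[453.7,-302.9,z]))
plan([453.7,-302.9,70],39.6,clo=.4,n=2)
E
```

```text
[ 458.61910492 -311.67737223  128.42401539] [ 0.22851436  0.25439431 -0.45119001] 51.141961671149694 9.6 [154.35475902 212.64574797]
[160.01223971 214.12849559]
[167.03517268 227.45089931]
[170.53146578 234.08331745]
rows 2 yaw now [178.95  -0.54  38.66] pos [ 458.6 -311.7  128.4]
[[0.0005, -0.0055, 0.0291], [0.0092, -0.0046, -0.0083], 0.4]
[[0.0007, -0.0052, 0.0292], [0.0092, -0.0046, -0.0083], 0.4]
```

View pics/l_s.png

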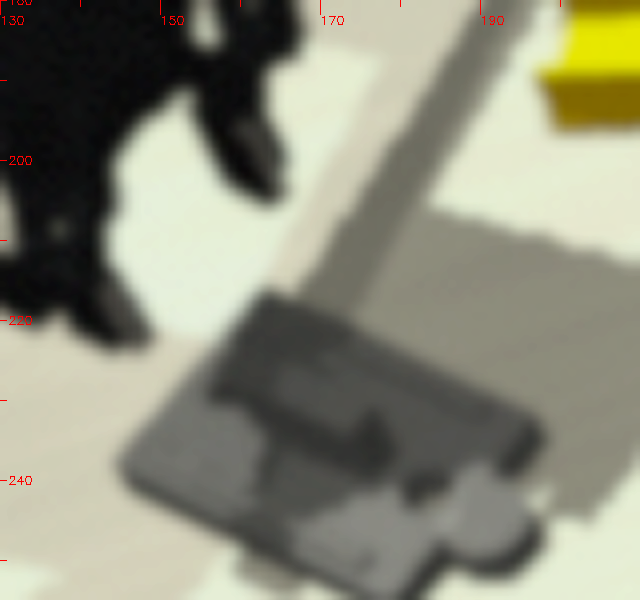

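View pics/l_t.png

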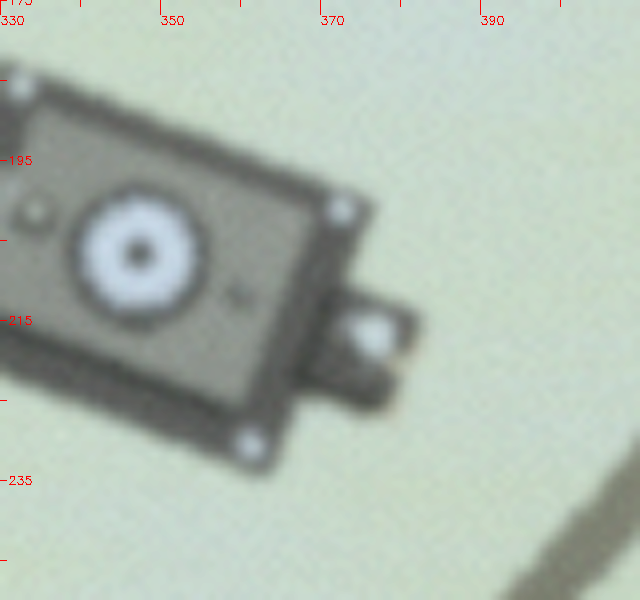

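```bash
python3 - <<'E'
from h import *
S=snap("scene");T=snap("top")
a=np.radians(39.6);ey=np.array([np.cos(a),np.sin(a),0]);ex=np.array([np.sin(a),-np.cos(a),0])
c=np.array([453.7,-302.9,0])
for nm,x,y,z in(("near -y top",7,-25,50),("near +y top",7,25,50),("far +y top",-7,25,50),("far -y top",-7,-25,50),("near -y bot",7,-25,18),("near +y bot",7,25,18),("far+y bot",-7,25,18),("hole",0,40,18),("corner +x-y",38,-54,18),("corner +x+y",38,54,18),("corner -x+y",-38,54,18),("corner -x-y",-38,-54,18),("lug tip",0,76,18)):
    p=c+ex*x+ey*y+[0,0,z]; print(nm,((proj(S,p)-[135,205]+.44)*9).round(0),((proj(T,p)-[420,195]+.44)*9).round(0))
E
```

```text
near -y top [203. 189.] [376. 344.]
near +y top [350. 262.] [276. 221.]
far +y top [382. 223.] [242. 248.]
far -y top [236. 151.] [342. 371.]
near -y bot [237. 249.] [351. 348.]
near +y bot [380. 321.] [253. 228.]
far+y bot [411. 282.] [220. 254.]
hole [439. 323.] [207. 205.]
corner +x-y [ 83. 293.] [481. 360.]
corner +x+y [396. 452.] [269. 100.]
corner -x+y [562. 239.] [ 90. 243.]
corner -x-y [256.  90.] [301. 504.]
lug tip [545. 376.] [137. 119.]
```

carry_out([
  [[0.001,-0.011,0.005],[0.01,-0.005,-0.008],0.4],
  [[0,0,0.015],[0.008,-0.004,-0.008],0.4],
  [[0,0,0.02],[0,0,0],0.4],
  [[0,0,0.015],[0,0,0],0.4],
  [[0,0,0],[0,0,0],0.4],
  [[0,0,0],[0,0,0],0.4],
])

```text
time: 10.3
tool_pos: [454.5, -295.9, 70.6]
tcp_rot: [180.0, -0.0, 40.3]
ft_force: [-0.5, -0.5, -0.0]
finger_gap: 51.6
```

```bash
python3 - <<'E'
from h import *
S=snap("scene"); crop(S,"pics/m_s.png",130,180,80,75,8)
st=r.sense();print(st["tool_pos"],st["ft_force"],st["finger_gap"],st["time"])
plan([453.7,-302.9,21],39.6,clo=.4,n=2)
E
```

```text
[ 454.38613033 -295.78994837   70.4859676 ] [-8.07135850e-01 -4.44507042e-02  2.04135572e-04] 50.90537605365641 10.35
rows 2 yaw now [-179.99   -0.     40.33] pos [ 454.4 -295.8   70.5]
[[-0.0026, 0.0025, 0.0247], [-0.0001, -0.0, 0.0064], 0.4]
[[-0.0025, 0.0025, 0.0247], [-0.0001, -0.0, 0.0064], 0.4]
```

View pics/m_s.png

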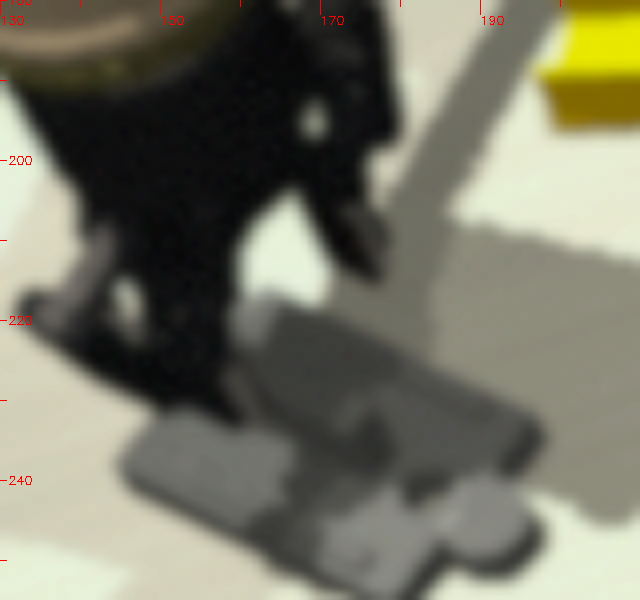

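carry_out([
  [[-0.005,0.005,0],[0,0,0.012],0.4],
  [[0,0,0],[0,0,0],0.4],
  [[0,0,0.015],[0,0,0],0.4],
  [[0,0,0.012],[0,0,0],0.4],
  [[0,0,0],[0,0,0],0.4],
])

```text
time: 10.85
tool_pos: [455.3, -304.8, 43.9]
tcp_rot: [179.8, -0.0, 39.6]
ft_force: [-0.5, -0.4, -0.1]
finger_gap: 51.2
```

```bash
python3 - <<'E'
from h import *
S=snap("scene"); crop(S,"pics/n_s.png",130,180,80,75,8)
st=r.sense();print(st["tool_pos"],st["ft_force"],st["finger_gap"],st["time"])
plan([453.7,-302.9,21],39.6,clo=.4,n=2)
E
```

```text
[ 455.48138924 -304.97955613   44.46131635] [-0.63445212 -0.3892313   0.57611436] 51.300603139589114 10.9
rows 2 yaw now [ 1.7973e+02 -5.0000e-02  3.9600e+01] pos [ 455.5 -305.    44.5]
[[-0.0, -0.0014, 0.0117], [0.0023, -0.0004, -0.0], 0.4]
[[-0.0, -0.0014, 0.0117], [0.0023, -0.0004, -0.0], 0.4]
```

View pics/n_s.png

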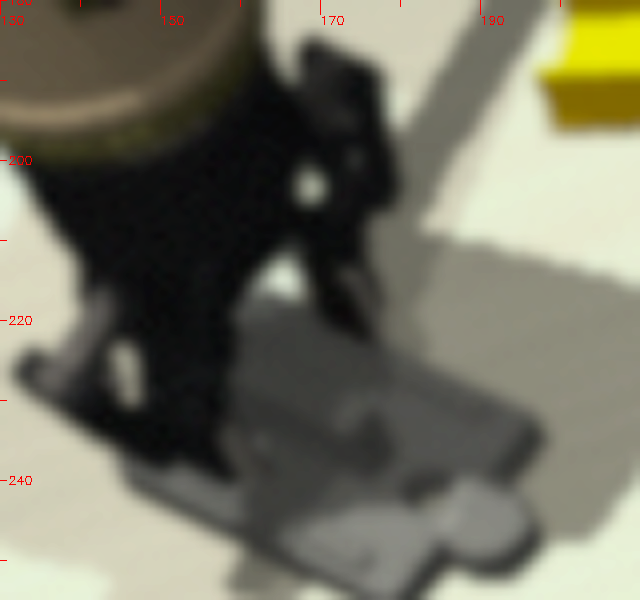

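carry_out([
  [[0,-0.0025,0.008],[0.003,0,0],0.4],
  [[0,0,0.008],[0,0,0],0.4],
  [[0,0,0.006],[0,0,0],0.4],
  [[0,0,0],[0,0,0],0.6],
  [[0,0,0],[0,0,0],0.75],
  [[0,0,0],[0,0,0],0.8],
  [[0,0,0],[0,0,0],0.9],
], newtons=30)

```text
time: 11.6
tool_pos: [453.8, -302.7, 20.4]
tcp_rot: [179.9, -0.0, 39.6]
ft_force: [-0.7, -0.7, -2.7]
finger_gap: 14.0
```

```bash
python3 - <<'E'
from h import *
S=snap("scene"); crop(S,"pics/o_s.png",130,180,80,75,8)
st=r.sense();print(st["tool_pos"],st["tcp_rot"],st["ft_force"],st["finger_gap"],st["time"])
E
```

```text
[ 453.74201028 -302.68146227   20.32430478] [ 1.79950518e+02 -4.54214660e-02  3.96071117e+01] [-0.85699867  1.04137653 -0.89322318] 13.284645836474732 11.65
```

View pics/o_s.png

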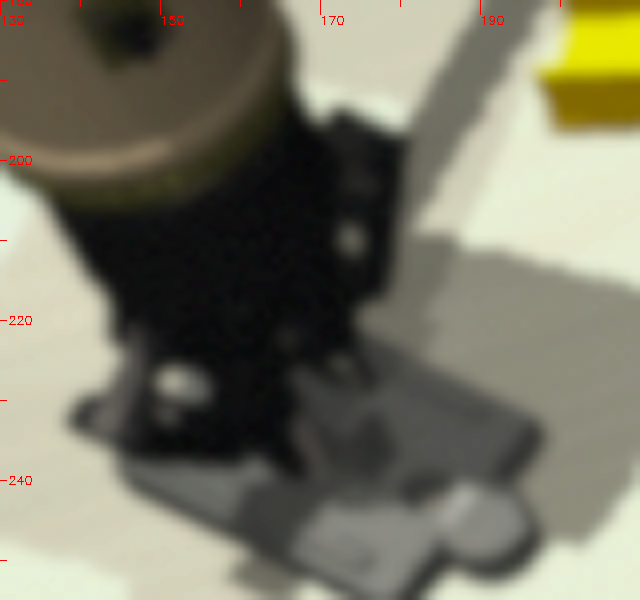

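carry_out([
  [[0,0,0],[0,0,0],0.95],
  [[0,0,0],[0,0,0],0.95],
  [[0,0,-0.01],[0,0,0],0.95],
  [[0,0,-0.02],[0,0,0],0.95],
  [[0,0,-0.03],[0,0,0],0.95],
  [[0,0,-0.03],[0,0,0],0.95],
  [[0,0,-0.015],[0,0,0],0.95],
  [[0,0,0],[0,0,0],0.95],
], newtons=90)

```text
time: 12.45
tool_pos: [451.7, -301.2, 129.7]
tcp_rot: [-179.8, 0.0, 39.6]
ft_force: [1.1, -1.3, -3.1]
finger_gap: 12.4
```

```bash
python3 - <<'E'
from h import *
S=snap("scene"); cv2.imwrite("pics/p_s.png",cv2.convertScaleAbs(S["image"],alpha=1.4))
st=r.sense();print(st["tool_pos"],st["tcp_rot"],st["ft_force"],st["wrist_torque"],st["finger_gap"],st["time"])
plan([508.2,6,135],70.1,clo=.95,n=9)
E
```

```text
[ 451.40067926 -300.91322201  128.62613145] [-1.79720477e+02  2.36653176e-02  3.96047591e+01] [ 1.02701068 -1.31363954 -2.28105696] [-0.04563711 -0.00726596  0.04093807] 12.811035123467226 12.5
rows 9 yaw now [-1.7972e+02  2.0000e-02  3.9600e+01] pos [ 451.4 -300.9  128.6]
[[0.0266, -0.0223, -0.0006], [-0.0005, -0.0001, -0.0591], 0.95]
[[0.0279, -0.0206, -0.0006], [-0.0005, -0.0001, -0.0591], 0.95]
[[0.029, -0.019, -0.0006], [-0.0005, -0.0001, -0.0591], 0.95]
[[0.0301, -0.0172, -0.0007], [-0.0005, -0.0001, -0.0591], 0.95]
[[0.0311, -0.0154, -0.0007], [-0.0005, -0.0001, -0.0591], 0.95]
[[0.0319, -0.0135, -0.0007], [-0.0005, -0.0001, -0.0591], 0.95]
[[0.0327, -0.0116, -0.0007], [-0.0005, -0.0001, -0.0591], 0.95]
[[0.0333, -0.0097, -0.0007], [-0.0005, -0.0001, -0.0591], 0.95]
[[0.0338, -0.0077, -0.0007], [-0.0005, -0.0001, -0.0591], 0.95]
```

View pics/p_s.png

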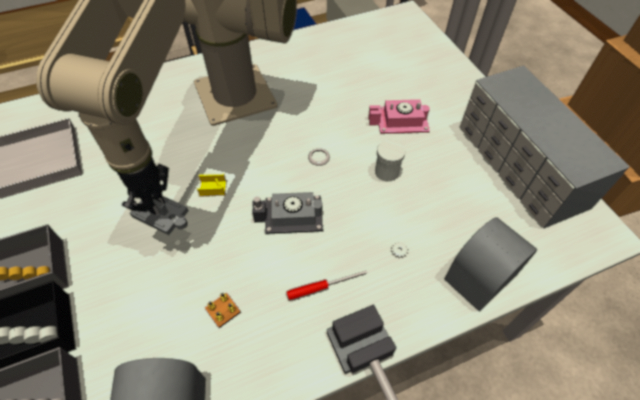

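carry_out([
  [[0.015,-0.012,0],[0,0,-0.03],0.95],
  [[0.027,-0.022,0],[0,0,-0.06],0.95],
  [[0.028,-0.02,0],[0,0,-0.06],0.95],
  [[0.03,-0.018,-0.002],[0,0,-0.06],0.95],
  [[0.031,-0.016,-0.002],[0,0,-0.06],0.95],
  [[0.032,-0.014,-0.002],[0,0,-0.06],0.95],
  [[0.033,-0.012,0],[0,0,-0.06],0.95],
  [[0.033,-0.01,0],[0,0,-0.06],0.95],
  [[0.02,-0.006,0],[0,0,-0.04],0.95],
  [[0,0,0],[0,0,0],0.95],
  [[0,0,0],[0,0,0],0.95],
])

```text
time: 13.6
tool_pos: [493.8, -9.3, 120.5]
tcp_rot: [-178.5, -0.0, 68.7]
ft_force: [-0.7, -0.6, -2.6]
finger_gap: 12.7
```

```bash
python3 - <<'E'
from h import *
S=snap("scene"); crop(S,"pics/q_s.png",240,155,90,75,8)
st=r.sense();print(st["tool_pos"],st["ft_force"],st["finger_gap"],st["time"])
plan([508.2,6,130],70.1,clo=.95,n=2)
E
```

```text
[493.58902269  -9.48357224 120.36548371] [-0.25883621 -0.10735558 -3.58599206] 12.640810833389564 13.65
rows 2 yaw now [-1.785e+02 -2.000e-02  6.863e+01] pos [493.6  -9.5 120.4]
[[0.0099, 0.0039, -0.0049], [-0.0131, -0.0003, -0.0128], 0.95]
[[0.0098, 0.004, -0.0049], [-0.0131, -0.0003, -0.0128], 0.95]
```

View pics/q_s.png

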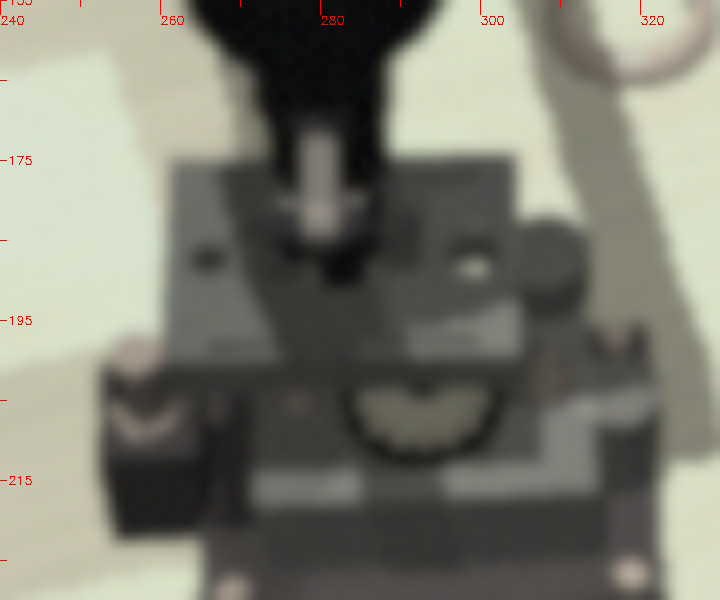

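carry_out([
  [[0.01,0.004,-0.004],[-0.013,0,-0.013],0.95],
  [[0.006,0.003,0],[-0.01,0,-0.01],0.95],
  [[0,0,0],[0,0,0],0.95],
  [[0,0,0],[0,0,0],0.95],
])

```text
time: 14.05
tool_pos: [506.8, 1.2, 123.8]
tcp_rot: [-179.9, 0.0, 69.8]
ft_force: [0.2, 1.3, -3.3]
finger_gap: 12.6
```

```bash
python3 - <<'E'
from h import *
st=r.sense();print(st["tool_pos"],st["ft_force"],st["finger_gap"],st["time"])
plan([508.2,6,110],70.1,clo=.95,n=1)
E
```

```text
[506.77171474   1.24620062 123.8216507 ] [ 0.15782261  1.28347012 -3.33971901] 12.56490262308906 14.05
rows 1 yaw now [-179.9     0.     69.78] pos [506.8   1.2 123.8]
[[0.005, -0.0003, 0.0138], [-0.0017, 0.0001, -0.0056], 0.95]
```

carry_out([
  [[0.005,0,0.005],[-0.002,0,-0.006],0.95],
  [[0,0,0.008],[0,0,0],0.95],
  [[0,0,0.006],[0,0,0],0.95],
  [[0,0,0],[0,0,0],0.95],
  [[0,0,0],[0,0,0],0.95],
])

```text
time: 14.55
tool_pos: [508.0, 5.7, 102.4]
tcp_rot: [-180.0, 0.0, 70.1]
ft_force: [-0.1, 0.4, -3.7]
finger_gap: 12.6
```

```bash
python3 - <<'E'
from h import *
S=snap("scene"); crop(S,"pics/u_s.png",240,155,90,75,8)
st=r.sense();print(st["tool_pos"],st["ft_force"],st["finger_gap"],st["time"])
plan([508.2,6,90],70.1,clo=.95,n=1)
# expected pixel (crop coords) of plate corners/holes/lug if the grasp is centred
a=np.radians(st["tcp_rot"][2]);ey=np.array([np.cos(a),np.sin(a),0]);ex=np.array([np.sin(a),-np.cos(a),0]);c=st["tool_pos"]-[0,0,20.3]
for n,x,y,z in(("+x-y top",38,-54,18),("+x+y top",38,54,18),("-x+y",-38,54,18),("-x-y",-38,-54,18),("+x-y bot",38,-54,0),("+x+y bot",38,54,0),("hole+",0,40,18),("hole-",0,-40,18),("lug",0,62,18)):
    print(n,((proj(S,c+ex*x+ey*y+[0,0,z])-[240,155]+.44)*8).round(0))
E
```

```text
[507.939143     5.70244608 102.34773356] [ 0.18008074 -0.01281748 -2.39316394] 12.304581741218225 14.6
rows 1 yaw now [-1.7995e+02  3.0000e-02  7.0080e+01] pos [507.9   5.7 102.3]
[[0.0004, 0.0002, 0.0123], [-0.0009, 0.0006, -0.0003], 0.95]
+x-y top [234. 413.]
+x+y top [592. 398.]
-x+y [581. 199.]
-x-y [237. 213.]
+x-y bot [240. 446.]
+x+y bot [593. 431.]
hole+ [541. 298.]
hole- [281. 309.]
lug [612. 295.]
```

View pics/u_s.png

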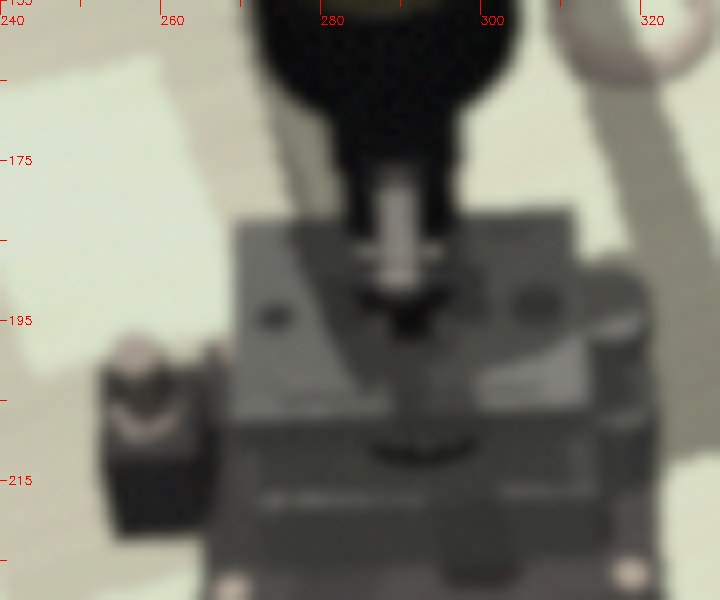

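```bash
python3 - <<'E'
from h import *
from edge import line
S=snap("scene");is0=cv2.imread("pics/scene0.png")
def inter(l1,l2):
    h=lambda l:np.cross([*l[0],1],[*l[1],1]); x=np.cross(h(l1),h(l2)); return x[:2]/x[2]
def corners(im,pts,half=2.5):
    L=[line(im,pts[i],pts[(i+1)%4],half=half) for i in range(4)]
    return np.array([inter(L[i-1],L[i]) for i in range(4)]),[round(l[2],2) for l in L]
f=lambda k,X,Y,l:[(X+a/k-.44,Y+b/k-.44) for a,b in l]
fc,r1=corners(is0,f(8,245,180,[(218,305),(555,290),(540,100),(220,108)]))
cc,r2=corners(S["image"],f(8,240,155,[(232,418),(588,405),(575,207),(233,222)]),2)
print(r1,r2)
def pred(c,z,yaw):
    a=np.radians(yaw);ey=np.array([np.cos(a),np.sin(a),0]);ex=np.array([np.sin(a),-np.cos(a),0])
    return np.array([proj(S,np.array([c[0],c[1],z])+ex*x+ey*y) for x,y in((38,-54),(38,54),(-38,54),(-38,-54))])
st=r.sense();p=st["tool_pos"]
d1=fc-pred([508.2,6.0],50,70.1); d2=cc-pred(p[:2],p[2]-2.3,st["tcp_rot"][2])
print("face",fc.round(1).tolist(),d1.round(2).tolist(),d1.mean(0).round(2));print("cover",cc.round(1).tolist(),d2.round(2).tolist(),d2.mean(0).round(2))
for nm,C,z in(("face",fc,50),("cover",cc,p[2]-2.3)):
    W=np.array([onplane(S,q,z) for q in C]);m=W.mean(0);a=np.radians(70.1);print(nm,m.round(1),"ex",(m@[np.sin(a),-np.cos(a),0]).round(1),"ey",(m@[np.cos(a),np.sin(a),0]).round(1),[np.linalg.norm(W[i]-W[(i+1)%4]).round(1) for i in range(4)])
E
```

```text
[np.float32(0.12), np.float32(1.21), np.float32(0.14), np.float32(0.31)] [np.float32(0.16), np.float32(0.68), np.float32(0.88), np.float32(0.36)]
face [[271.1, 218.0], [314.0, 216.0], [313.2, 191.5], [271.1, 193.3]] [[0.28, 0.49], [0.11, 0.43], [0.62, 0.35], [0.06, 0.43]] [0.27 0.43]
cover [[268.0, 207.5], [313.3, 205.3], [310.8, 180.5], [269.1, 182.2]] [[-0.88, 1.31], [-0.29, 1.03], [-1.39, 1.14], [-0.09, 1.04]] [-0.66  1.13]
face [509.7   6.2  50. ] ex 477.2 ey 179.3 [np.float64(107.5), np.float64(76.1), np.float64(109.4), np.float64(76.1)]
cover [510.7   2.9 100.3] ex 479.2 ey 176.6 [np.float64(109.2), np.float64(75.6), np.float64(104.5), np.float64(76.5)]
```

carry_out([
  [[0.0025,-0.0003,0.003],[0,0,0],0.95],
  [[0,0,0.004],[0,0,0],0.95],
  [[0,0,0],[0,0,0],0.95],
])

```text
time: 14.95
tool_pos: [509.2, 8.3, 95.7]
tcp_rot: [180.0, 0.0, 70.1]
ft_force: [-0.9, -0.7, -3.1]
finger_gap: 13.0
```

```bash
python3 - <<'E'
from h import *
S=snap("scene"); crop(S,"pics/v_s.png",240,155,90,75,8)
st=r.sense();print(st["tool_pos"],st["ft_force"],st["finger_gap"],st["time"])
plan([508.8,8,90],70.1,clo=.95,n=1)
E
```

```text
[509.40852502   8.27699489  96.01909834] [-0.26776508 -0.68015465 -2.85451377] 12.442729905102578 15.0
rows 1 yaw now [179.94  -0.    70.07] pos [509.4   8.3  96. ]
[[-0.0005, -0.0005, 0.006], [0.0011, -0.0, -0.0005], 0.95]
```

View pics/v_s.png

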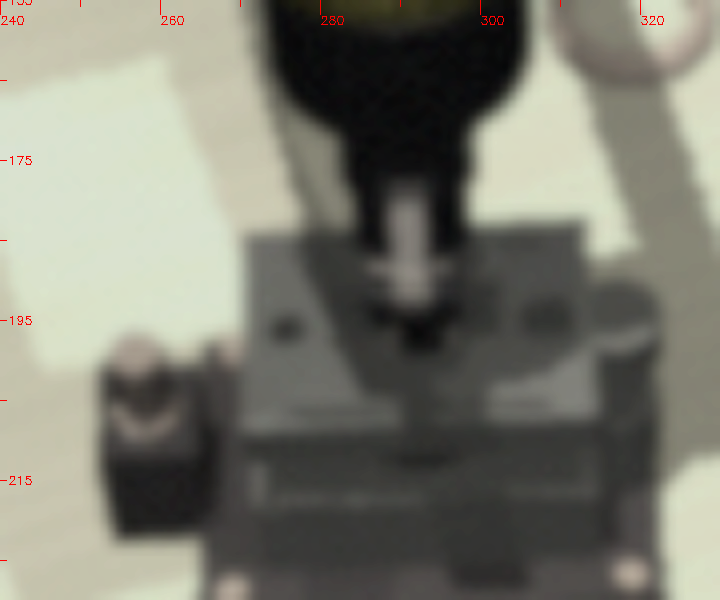

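carry_out([
  [[-0.001,-0.0006,0.002],[0,0,0],0.95],
  [[0,0,0.004],[0,0,0],0.95],
  [[0,0,0.003],[0,0,0],0.95],
  [[0,0,0],[0,0,0],0.95],
])

```text
time: 15.4
tool_pos: [508.6, 7.4, 86.4]
tcp_rot: [179.9, -0.0, 70.1]
ft_force: [-0.1, -0.3, -3.5]
finger_gap: 12.6
```

```bash
python3 - <<'E'
from h import *
S=snap("scene"); crop(S,"pics/w_s.png",240,155,90,75,8)
st=r.sense();print(st["tool_pos"],st["ft_force"],st["wrist_torque"],st["finger_gap"],st["time"])
E
```

```text
[508.68856921   7.37253537  86.65542156] [-0.06331158  1.01839862 -3.10050522] [-0.02580537  0.0161279  -0.04223598] 12.457977184051623 15.45
```

View pics/w_s.png

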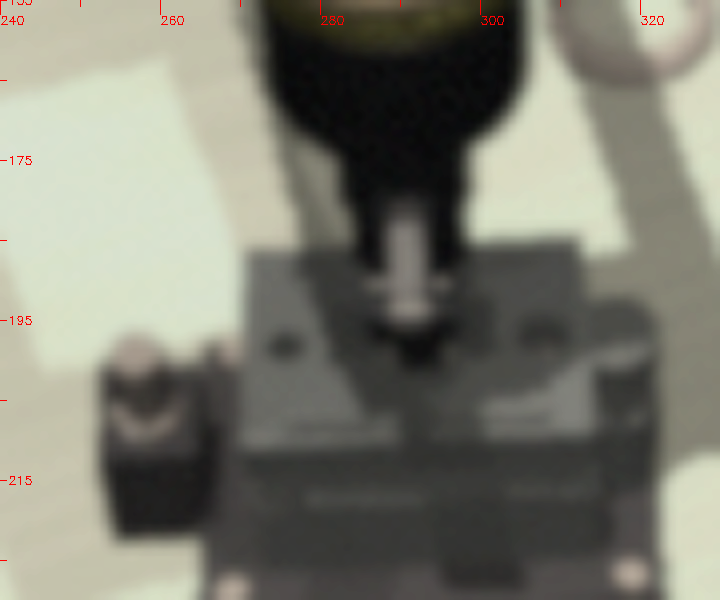

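carry_out([
  [[0,0,0.002],[0,0,0],0.95],
  [[0,0,0.002],[0,0,0],0.95],
  [[0,0,0.002],[0,0,0],0.95],
])

```text
time: 15.75
tool_pos: [508.9, 7.6, 80.7]
tcp_rot: [179.9, -0.0, 70.1]
ft_force: [-1.3, 1.6, -2.2]
finger_gap: 12.6
```

```bash
python3 - <<'E'
from h import *
st=r.sense();print(st["tool_pos"],st["tcp_rot"],st["ft_force"],st["wrist_torque"],st["finger_gap"],st["time"])
E
```

```text
[508.8587484    7.57733859  80.68002326] [ 1.79895685e+02 -3.56744435e-02  7.00696699e+01] [-1.27206594  1.62975816 -2.19946004] [ 0.23910746  0.29005673 -0.03030886] 12.647526139302148 15.75
```

carry_out([
  [[0,0,0.002],[0,0,0],0.95],
  [[0,0,0.002],[0,0,0],0.95],
  [[0,0,0.002],[0,0,0],0.95],
])

```text
time: 16.05
tool_pos: [508.9, 7.7, 74.8]
tcp_rot: [179.9, -0.0, 70.1]
ft_force: [-5.4, 1.0, 4.9]
finger_gap: 12.5
```

```bash
python3 - <<'E'
from h import *
st=r.sense();print(st["tool_pos"],st["tcp_rot"],st["ft_force"],st["wrist_torque"],st["finger_gap"],st["time"])
E
```

```text
[508.85907985   7.7289384   74.79752238] [ 1.79907498e+02 -3.70873952e-02  7.00806216e+01] [-5.39259114  0.97587838  4.89550049] [ 0.16579022  0.86804173 -0.00213742] 12.503042621619262 16.05
```

carry_out([
  [[0,-0.0008,0.001],[0,0,0],0.95],
  [[0,0,0.0015],[0,0,0],0.95],
  [[0,0,0.0015],[0,0,0],0.95],
])

```text
time: 16.35
tool_pos: [508.9, 7.7, 72.2]
tcp_rot: [179.8, -0.0, 70.1]
ft_force: [-4.5, 0.2, 6.8]
finger_gap: 12.9
```

```bash
python3 - <<'E'
from h import *
st=r.sense();print(st["tool_pos"],st["tcp_rot"],st["ft_force"],st["wrist_torque"],st["finger_gap"],st["time"])
E
```

```text
[508.86758527   7.72525168  72.17327143] [ 1.79814048e+02 -3.65513109e-02  7.00826744e+01] [-4.47539007  0.18004211  6.84187588] [ 0.16156754  0.93107271 -0.04036157] 12.86988199526078 16.35
```

carry_out([
  [[0,-0.001,0.0015],[0,0,0],0.95],
  [[0,-0.0005,0.0015],[0,0,0],0.95],
  [[0,-0.0005,0.0015],[0,0,0],0.95],
  [[0,-0.0005,0.0015],[0,0,0],0.95],
])

```text
time: 16.75
tool_pos: [508.9, 7.7, 70.5]
tcp_rot: [179.5, -0.0, 70.1]
ft_force: [-8.2, 0.4, 16.5]
finger_gap: 12.5
```

```bash
python3 - <<'E'
from h import *
st=r.sense();print(st["tool_pos"],st["tcp_rot"],st["ft_force"],st["wrist_torque"],st["finger_gap"],st["time"])
S=snap("scene"); crop(S,"pics/x_s.png",240,155,90,75,8)
E
```

```text
[508.92613478   7.70346573  70.45914541] [ 1.79526097e+02 -4.55021990e-02  7.00766585e+01] [-8.18491821  0.44171916 16.48206582] [ 0.26789698  1.86063993 -0.0303051 ] 12.524969235090063 16.75
```

View pics/x_s.png

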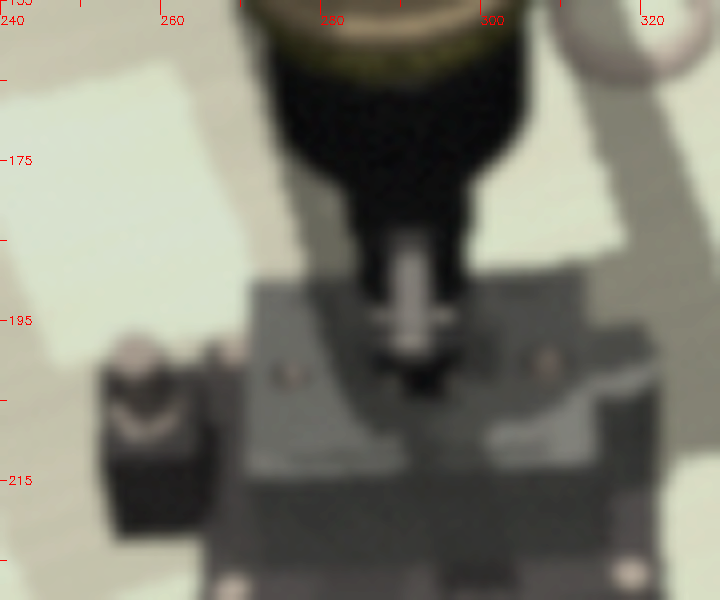

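carry_out([
  [[0,0,0.001],[0.005,0,0],0.95],
  [[0,0,0.001],[0.005,0,0],0.95],
  [[0,0,0.001],[0.003,0,0],0.95],
])

```text
time: 17.1
tool_pos: [508.9, 7.7, 70.6]
tcp_rot: [-179.7, -0.0, 70.1]
ft_force: [-8.2, -0.0, 13.2]
finger_gap: 12.5
```

```bash
python3 - <<'E'
from h import *
st=r.sense();print(st["tool_pos"],st["tcp_rot"],st["ft_force"],st["wrist_torque"],st["finger_gap"],st["time"])
E
```

```text
[508.91938036   7.68546657  70.5729125 ] [-1.79711034e+02 -3.20200111e-02  7.00894769e+01] [-8.22148873 -0.03392887 13.21657033] [ 0.00127709  1.22491738 -0.00255534] 12.523332084111948 17.1
```

carry_out([
  [[0,-0.0015,0.0015],[-0.003,0,0],0.95],
  [[0,-0.0015,0.0015],[0,0,0],0.95],
])

```text
time: 17.3
tool_pos: [508.8, 7.8, 70.5]
tcp_rot: [179.8, -0.0, 70.1]
ft_force: [-2.1, -2.1, 9.2]
finger_gap: 12.6
```

```bash
python3 - <<'E'
from h import *
st=r.sense();print(st["tool_pos"],st["tcp_rot"],st["ft_force"],st["wrist_torque"],st["finger_gap"],st["time"])
E
```

```text
[508.8174933    7.75368625  70.49881865] [ 1.79772387e+02 -4.93792940e-02  7.00826148e+01] [-2.05696515 -2.12960554  9.16933164] [-0.26590642  0.43956714  0.01727928] 12.635091806463588 17.3
```

carry_out([
  [[0,-0.002,0.003],[0.003,0,0],0.95],
  [[0,-0.002,0.003],[0.001,0,0],0.95],
  [[0,-0.002,0.003],[0.001,0,0],0.95],
])

```text
time: 17.6
tool_pos: [508.9, 7.7, 70.5]
tcp_rot: [179.4, -0.1, 70.1]
ft_force: [-7.2, -3.3, 22.0]
finger_gap: 12.8
```

```bash
python3 - <<'E'
from h import *
st=r.sense();print(st["tool_pos"],st["tcp_rot"],st["ft_force"],st["wrist_torque"],st["finger_gap"],st["time"])
S=snap("scene"); crop(S,"pics/y_s.png",240,155,90,75,8)
st=r.sense();print(st["tool_pos"],st["ft_force"])
E
```

```text
[508.9379992    7.74865081  70.49343277] [ 1.79369104e+02 -7.76406505e-02  7.00713803e+01] [-7.24532889 -3.29170509 22.02803202] [-0.07041193  1.97000777  0.03242321] 12.835069696616914 17.6
[508.93033653   7.7302147   70.50197047] [-7.09590272 -1.63095136 21.48104367]
```

View pics/y_s.png

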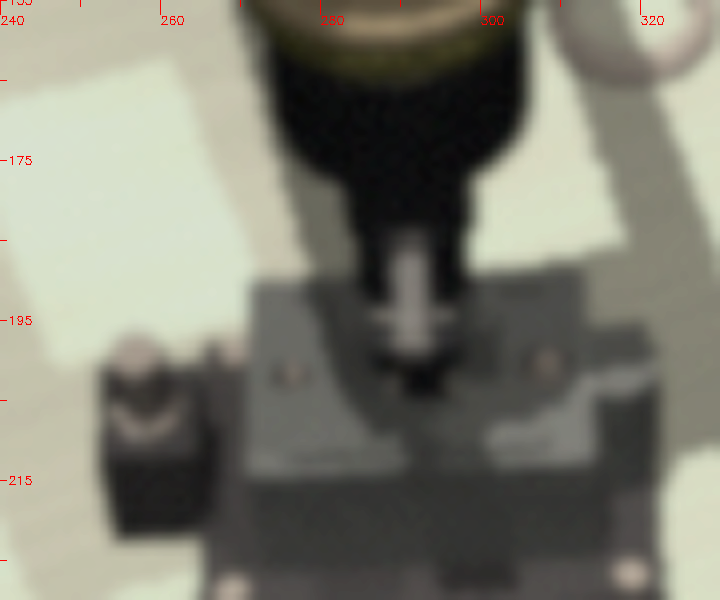

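carry_out([
  [[0,-0.0015,0.003],[0.007,0,0],0.95],
  [[0,-0.0015,0.003],[0.006,0,0],0.95],
])

```text
time: 17.85
tool_pos: [508.9, 7.7, 70.4]
tcp_rot: [179.8, -0.1, 70.1]
ft_force: [-11.0, -1.0, 24.8]
finger_gap: 12.6
```

```bash
python3 - <<'E'
from h import *
st=r.sense();print(st["tool_pos"],st["tcp_rot"],st["ft_force"],st["wrist_torque"],st["finger_gap"],st["time"])
E
```

```text
[508.91126404   7.72553892  70.43325275] [ 1.79781184e+02 -8.50735564e-02  7.00736878e+01] [-11.00231675  -0.96170795  24.81170977] [-0.08318548  2.12442207  0.01149549] 12.570033259831693 17.85
```

```bash
python3 - <<'E'
from h import *
T=snap("top"); S=snap("scene"); cv2.imwrite("pics/z_t.png",cv2.convertScaleAbs(T["image"],alpha=1.4)); crop(S,"pics/z_s.png",240,155,90,75,8)
cv2.imwrite("pics/z_full.png",cv2.convertScaleAbs(S["image"],alpha=1.3))
st=r.sense();print(st["tool_pos"],st["tcp_rot"],st["ft_force"],st["time"])
E
```

```text
[508.91458015   7.73907641  70.43021153] [ 1.79784998e+02 -8.34680843e-02  7.00753102e+01] [-10.86739188  -1.66453763  24.58120819] 17.95
```

View pics/z_t.png

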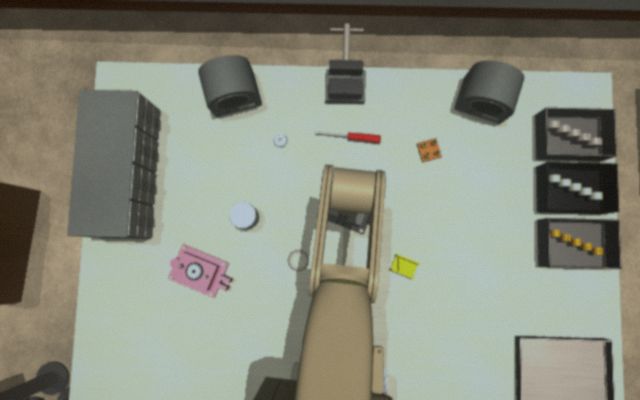

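View pics/z_s.png

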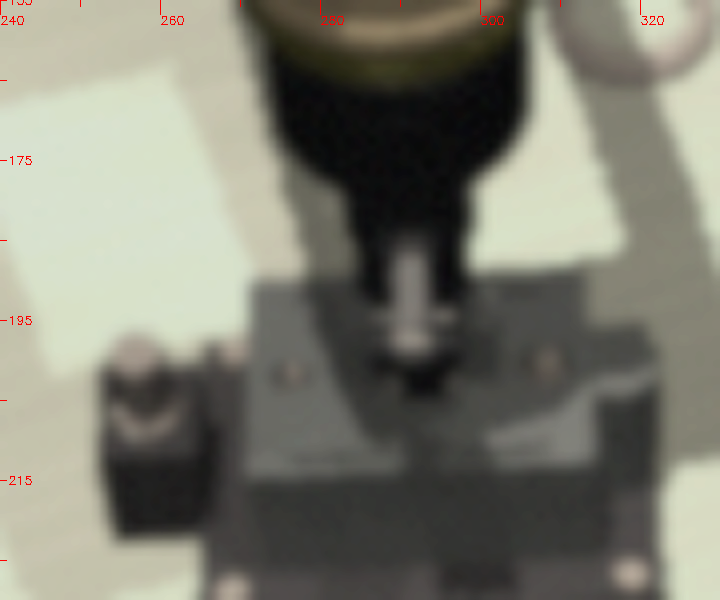

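View pics/z_full.png

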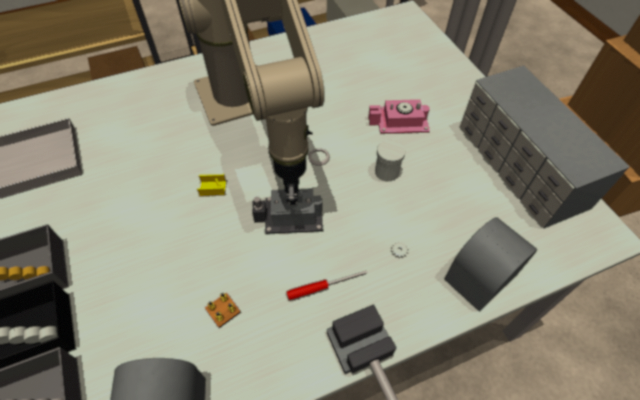

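The pictures show the pin upright in the notch at about (257,200). Both dowel tops are visible in the cover's holes, no gap shows at the joint, and the bystanders haven't moved. The push is steady, so I'm handing in.

```bash
python3 - <<'E'
from bench import r
print(r.hand_in()); s=r.sense(); print(s["tool_pos"],s["ft_force"],s["time"])
E
```

```text
the job is handed in; nothing more can be done
None
the job is handed in; nothing more can be done
```

The job is handed in at about 18 s, with the gripper still holding the rib and pressing the pair shut.

- **Pin:** I drew it straight up and lowered it into the notch without resistance. The flange touched down at the expected height, and later pictures from both cameras show it upright.
- **Upper half:** I set it on both dowels with its lug over the lower lug and pressed it home. The tool height stayed at 70.4–70.6 mm while the measured push varied between 9 and 25 N. That is a hard stop, with the underside within about 0.2 mm of the 50 mm face height.
- **Final state:** The push was steady at about 25 N, against a spring of about 10 N. Both dowel tops show in the holes, and no gap is visible at the joint. The other things are where they were.

**What disagreed:**
- The two cameras differed by 3 to 8 mm along the viewing direction. I used values between the two, and contact bore them out.
- About 11 N of side force and 0.2° of tool tilt remained while pressing. The side force seems to come from the arm's give when it pushes down, and I did not get rid of it.

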